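Make up the pivot repair kit

ROBOT

A 7-joint arm with a two-finger parallel gripper is mounted at the origin on the work surface. World frame = base frame: x ahead of the robot, y to its left, z up, the work surface at z = 0. Lengths are in m, angles in rad, forces in N, time in s.
With the tool pointing down it reaches from about 0.425 to 0.925 m from the base axis. Payload 6.8 kg.
Tool frame: the origin (TCP) lies at the very end of the fingers, on their centre line; the grasp point (between the pads) lies 19 mm behind it (hold_point_z is the distance from the TCP to the grasp point, in m); z points along the fingers, y is the direction in which the jaws open and shut (so a half turn about z gives the same grasp; the last joint's range is limited). The gripper opens to 85 mm and grips with 20 to 120 N. Pads are 22 mm wide; open, the fingers measure 114 mm over their backs; the gripper's body (76 mm by 85 mm) begins 54 mm behind the grasp point. The pads swing forward as they close: fully open they stand 13 mm farther back than shut.
Start: joints at [-1.311, 0.477, 0.022, 1.555, -0.011, 1.109, -0.083], TCP at [0.243, 0.63, 0.231] pointing down, gripper open.
Joint ranges: [-2.96, 2.96], [-0.34, 2.1], [-1.41, 1.46], [0.24, 2.44], [-1.37, 4.51], [0.17, 1.92], [-2.96, 2.96]. Speed limits (rad/s): [2.39, 2.39, 3.14, 3.14, 3.14, 3.14, 3.14].

INTERFACE

Orientations are given as a unit quaternion [w, x, y, z].
In Python, from station import get_obs, read_camera, calibration, hand_in, regions_of, hold_point_z gives the robot as it stands.
- The arm moves only by the tool send_rows, never from a script. Its argument "motion" is text: rows parted by semicolons, each of 7 numbers parted by spaces: the shift along the world's x, y, z in cm, then the turn, a rotation vector about the world's x, y, z in degrees, then the closure, from 0 (fully open) to 1 (shut). In form: dx dy dz rx ry rz fingers; .... A call has 1 to 20 rows; each row shifts and turns the pose as measured when the row begins; what a row does not reach is not made up. A row lasts 1/12 s, in which the tool goes at most 41.7 mm and 7.16 degrees, less where a joint would pass 70% of its speed; a pose out of reach is approached as far as the arm can. A call is refused whole if a number of a shift passes 4.17 or a number of a turn 7.16, either way. A call with a gripper value outside its range is refused whole. The fingers move at their own pace and stop on an object; "newtons" is the grip in N (left out, the last holds). Time passes only in rows, so rows that do not move let the fingers close. It gives the time, the measured TCP pose, the force and the opening at its end, in the units of the state.
- get_obs(): the state, without advancing time (a new reading comes with each control period).
- read_camera(name): name is "scene" or "top" or "wrist"; returns the picture (384x512x3 uint8, red, green, blue); there is no depth.
- calibration(name): a dict with "mtx" (3x3 intrinsics, pixels), "R" (3x3) and "t" (3): a world point X has camera coordinates R X + t; the wrist camera has in their place "hand_eye" (4x4, takes a point from camera to tool coordinates, whose origin is the TCP and whose axes are the flange's). Camera axes: x right, y down, z forward; pixel columns grow to the right and rows downward; lengths in m; the calibration is good to about 2 mm. The wrist camera is an equidistant fisheye: a pixel r from the principal point sees the ray r / f radians off the axis. A picture is of the moment at which its call begins: read the wrist's pose just before it. calibration takes no time and is no camera call.
- hand_in(): hands the job in, once; it reports no verdict.
Trained networks look in the newest picture that a camera, given by its name, has taken for a name from the list of things; names that differ only in an ending like _2 or _b are one class to them, and where a whole thing is asked for, a point or a joint stands for the part that bears it (a point fixed in the world has none). Each returns a list of dicts, best first, with "conf" (0 to 1); they miss things now and then, are a little off and sometimes report something else, mostly with a low value. They report only what shows in the picture. A call takes as long as a camera call. They do not tell look-alikes from the thing itself.
- regions_of(thing, camera): "region" (384x512 bool, what is visible of it) and "point" ([column, row] in pixels, amid what is visible of it).
The state is a dict: "t": time; "q": joint angles; "joint_vel": joint speeds; "joint_torque": joint torques, N m; "eef_pos": TCP position; "tool_rot": TCP orientation; "contact_force": force on the tool from outside, world axes, zero at the start; "torque": the same for the moment, N m; "gripper_width": opening from 0.0 (shut) to 1.0 (fully open).
Only numpy, scipy, OpenCV 4.12 (cv2) and the standard library are available. Lean on these libraries where they do the work, as an engineer would, in place of code of your own. Each camera call takes 0.05 s, during which the arm holds its last target.

TASK

Make up the kit for rebuilding one pivot: put the new parts from the mat into the blue kit tray, each seated in its own nest: the silver bolt lying in the notched supports, the silver nut flat inside the hexagonal rim, the bearing flat on its seat over the post, and the bronze bush upright, flange down, in the round cup. Leave the rusty old bolt and nut where they lie on the mat.

Things in the scene. Friction and masses are not known exactly. Their poses are not given: they have to be found in the camera images.
- new_bolt: New hex bolt, bright silver, lying on the 3 mm grey mat: 100 mm long, shank 16 mm diameter, hex head 24 mm across flats, 10 mm long. Origin: on its axis, at mid-length; x along the axis, head to tip (head x = -50 to -40 mm, shank -40 to +50). It leans on its head's edge, tip lower by 0.044 rad, origin 10 mm above the mat. 0.17 kg
- new_nut: New hex nut, bright silver, lying flat on the mat: 46 mm across flats, 53 mm across corners, 24 mm high, hole about 26 mm. Origin: centre of its underside; z up; flats look along its +x and every 60 degrees on. 0.22 kg
- bearing: New ball bearing, a ring of bright steel with a black seal between the races, lying flat on the mat: 55 mm outer diameter, 30 mm bore, 13 mm high. Origin: centre of its underside; z up. 0.12 kg
- bush: New flanged bronze bush, golden-brown, standing on its flange on the mat: barrel 34 mm diameter, 40 mm high in all, flange 44 mm diameter and 5 mm thick at the bottom, bore 25 mm. Origin: centre of its underside; z up. 0.18 kg
- old_bolt: Worn hex bolt, rust-brown all over, otherwise of the same size, shape and frame as the new bolt, lying on the mat. Not part of the kit
- old_nut: Worn hex nut, rust-brown all over, otherwise of the same size, shape and frame as the new nut, lying on the mat. Not part of the kit
- cradle_nest: Bolt nest: grey plate 104 x 104 x 8 mm, fixed in one of four places (two by two, 106 mm apart) in the blue tray (rim 25 mm over the bench). Origin: centre of its underside, 4 mm over the bench; z up, x, y along its edges. Two black V supports 6 mm thick at x = -23 and +23 mm, free between; 90 degree V, bottom at z = 20 mm, top 38 mm, 37 mm wide. Seated bolt: axis along x, at z = 31 mm, head outside either support
- hex_nest: Nut nest: grey plate 104 x 104 x 8 mm, fixed in one of four places (two by two, 106 mm apart) in the blue tray (rim 25 mm over the bench). Origin: centre of its underside, 4 mm over the bench; z up, x, y along its edges. Black hexagonal rim, 70 mm across its inner flats, 5 mm thick, top at z = 16 mm. The nut lies flat inside it on the plate, underside at z = 8 mm, turned any way
- post_nest: Bearing nest: grey plate 104 x 104 x 8 mm, fixed in one of four places (two by two, 106 mm apart) in the blue tray (rim 25 mm over the bench). Origin: centre of its underside, 4 mm over the bench; z up, x, y along its edges. Black round seat, 40 mm diameter, top at z = 18 mm; in its middle a steel post, 12 mm diameter, tapering to its top at z = 34 mm. The bearing lies flat on the seat, post through its bore
- cup_nest: Bush nest: grey plate 104 x 104 x 8 mm, fixed in one of four places (two by two, 106 mm apart) in the blue tray (rim 25 mm over the bench). Origin: centre of its underside, 4 mm over the bench; z up, x, y along its edges. Black round cup wall, 62 mm inner, 70 mm outer diameter, top at z = 20 mm. The bush stands in it on the plate, flange down, underside at z = 8 mm
There are look-alikes about, which are no part of the job. Leave any yellow look-alike of the new_nut alone.

How it is judged:
By the outcome, as a careful person would: the job done as asked, in the order asked, and still so for the second after the job is handed in, with the robot touching nothing.
It also fails if it takes over 115 s, if anything falls off the work surface, if the arm or the gripper's body presses on something with over 40 N, if the wrist force passes 120 N, or if a joint passes its speed limit or range.

## Working session

There is one attempt and no reset: what is moved stays moved. The work goes in short steps, Python scripts to look and compute and a tool call to move; the robot and the scene stay as the last step left them, time stands still between calls to the robot, and variables do not carry over. Pictures are saved under pics/ and viewed, and the job is handed in when it is done.

Besides the shell and the picture viewer there is one more tool, called after "Call:" as a command line: name --argument value ..., lists and objects as JSON in quotes. send_rows: Moves the arm, as the interface text tells. Its arguments: {"type":"object","properties":{"motion":{"type":"string"},"newtons":{"type":"number"}},"required":["motion"]}

```bash
mkdir -p pics; ls; python3 - <<'E'
from station import *
import cv2,numpy as np
np.set_printoptions(precision=4,suppress=True)
o=get_obs();print(o)
for n in ["scene","top","wrist"]:
    im=read_camera(n);cv2.imwrite(f"pics/{n}0.png",cv2.resize(im[:,:,::-1],(768,576),interpolation=cv2.INTER_CUBIC))
    c=calibration(n);print(n,c)
    np.save(f"{n}0.npy",im)
print(hold_point_z)
E
```

```text
pics
{'t': 0.0, 'q': array([-1.3111,  0.4778,  0.0223,  1.5564, -0.0115,  1.1093, -0.0832]), 'joint_vel': array([-0.0007, -0.0004, -0.0016, -0.0006, -0.0015, -0.    , -0.0003]), 'joint_torque': array([ -0.0005, -59.645 ,   1.6076, -28.1198,   0.0124,   0.0094,
         0.    ]), 'eef_pos': array([0.2425, 0.6293, 0.2303]), 'tool_rot': array([-0.0001,  0.1829,  0.9831, -0.0009]), 'contact_force': array([ 0.2309, -0.2269,  0.0987]), 'torque': array([ 0.0179, -0.0184, -0.0059]), 'gripper_width': 1.000128986065121}
scene {'mtx': array([[362.4872,   0.    , 258.8069],
       [  0.    , 362.4872, 192.485 ],
       [  0.    ,   0.    ,   1.    ]]), 'R': array([[ 0.6584,  0.7526,  0.0101],
       [ 0.4797, -0.4092, -0.7761],
       [-0.58  ,  0.5159, -0.6305]]), 't': array([-0.2476, -0.1874,  1.3843])}
top {'mtx': array([[369.9147,   0.    , 253.5712],
       [  0.    , 369.9147, 189.9159],
       [  0.    ,   0.    ,   1.    ]]), 'R': array([[-0.0279, -0.9996,  0.0047],
       [-0.9737,  0.0261, -0.2262],
       [ 0.226 , -0.0109, -0.9741]]), 't': array([-0.0525,  0.4413,  1.0051])}
wrist {'mtx': array([[297.3186,   0.    , 262.2062],
       [  0.    , 297.3186, 193.7454],
       [  0.    ,   0.    ,   1.    ]]), 'hand_eye': array([[ 0.0002, -0.9655, -0.2606,  0.0645],
       [ 1.    ,  0.0005, -0.0014,  0.    ],
       [ 0.0015, -0.2606,  0.9655, -0.1432],
       [ 0.    ,  0.    ,  0.    ,  1.    ]])}
0.0187
```

View pics/top0.png

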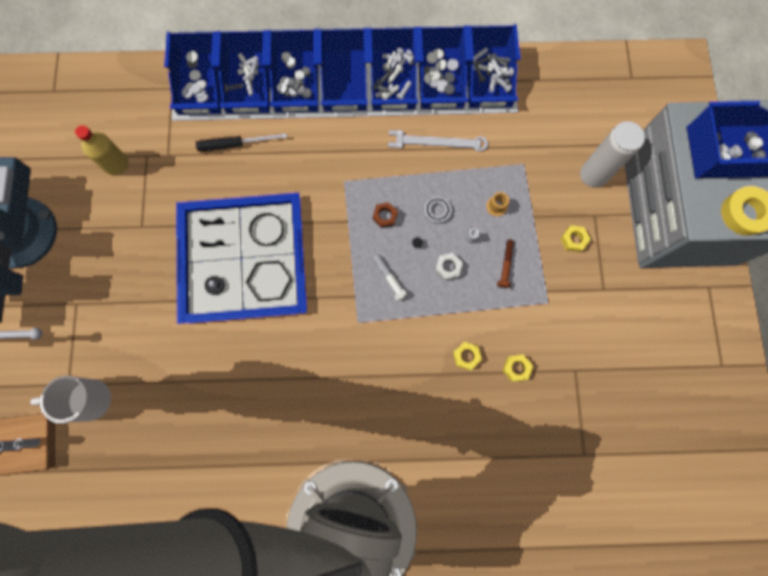

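View pics/scene0.png

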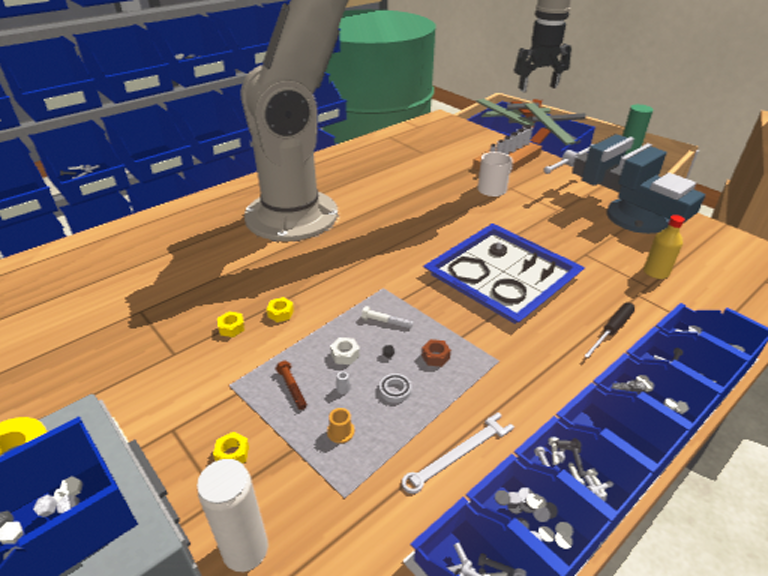

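View pics/wrist0.png

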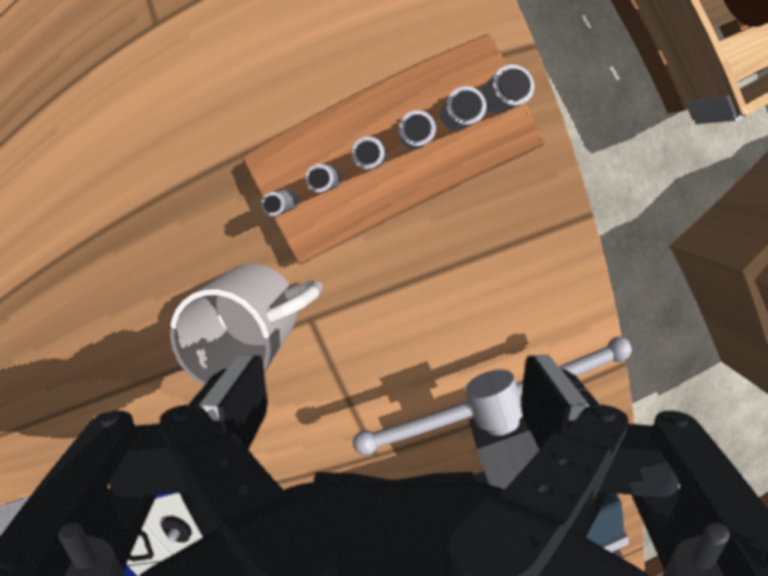

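```bash
cat > h.py <<'E'
from station import *
import cv2,numpy as np
np.set_printoptions(precision=4,suppress=True)
def ray(cam,uv):
    c=calibration(cam);d=np.linalg.inv(c["mtx"])@np.array([uv[0],uv[1],1.]);R=np.array(c["R"]);t=np.array(c["t"])
    return -R.T@t,R.T@d
def onz(cam,uv,z):
    o,d=ray(cam,uv);return o+d*(z-o[2])/d[2]
def proj(cam,X):
    c=calibration(cam);p=np.array(c["R"])@X+np.array(c["t"]);p=np.array(c["mtx"])@p;return p[:2]/p[2]
def Rq(q):
    w,x,y,z=q
    from scipy.spatial.transform import Rotation as Ro
    return Ro.from_quat([x,y,z,w]).as_matrix()
def wcam(o):
    T=np.eye(4);T[:3,:3]=Rq(o["tool_rot"]);T[:3,3]=o["eef_pos"]
    return T@np.array(calibration("wrist")["hand_eye"])
def wonz(o,uv,z):
    K=calibration("wrist")["mtx"];x=np.array([(uv[0]-K[0,2])/K[0,0],(uv[1]-K[1,2])/K[1,1]]);r=np.hypot(*x)
    d=np.array([*(x/r*np.sin(r)),np.cos(r)]) if r>1e-9 else np.array([0,0,1.])
    T=wcam(o);d=T[:3,:3]@d;p=T[:3,3];return p+d*(z-p[2])/d[2]
def wproj(o,X):
    T=np.linalg.inv(wcam(o));p=T[:3,:3]@X+T[:3,3];K=calibration("wrist")["mtx"]
    th=np.arctan2(np.hypot(p[0],p[1]),p[2]);n=np.hypot(p[0],p[1])+1e-12
    return np.array([K[0,2]+K[0,0]*th*p[0]/n,K[1,2]+K[1,1]*th*p[1]/n])
def snap(n,name,crop=None,k=1.5,marks=()):
    im=read_camera(n)[:,:,::-1].copy()
    if crop is not None:
        a,b,c,d=crop
    else: a,b,c,d=0,0,512,384
    r=cv2.resize(im[b:d,a:c],None,fx=k,fy=k,interpolation=cv2.INTER_CUBIC)
    for m in marks: cv2.circle(r,(int((m[0]-a+.5)*k),int((m[1]-b+.5)*k)),3,(255,0,255),-1)
    cv2.imwrite(f"pics/{name}.png",r);return im
E
python3 - <<'E'
from h import *
snap("top","t1",(220,100,410,260),4);snap("scene","s1",(150,180,350,330),4)
hz=dict(new_bolt=.013,new_nut=.027,bearing=.016,bush=.043,old_bolt=.013,old_nut=.027,cradle_nest=.012,hex_nest=.012,post_nest=.012,cup_nest=.012)
for n,z in hz.items():
  for cam in ["top","scene"]:
    for r in regions_of(n,cam)[:4]:
        if r["conf"]>.2: print(n,cam,round(r["conf"],2),np.array(r["point"]),r["region"].sum(),onz(cam,r["point"],z))
E
```

```text
new_bolt top 0.55 [257.6 187. ] 169 [ 0.457  -0.0772  0.013 ]
new_bolt scene 0.71 [261.  213.1] 130 [ 0.4727 -0.0761  0.013 ]
new_bolt scene 0.6 [337.6 190.7] 591 [0.5516 0.1779 0.013 ]
new_nut top 0.71 [386.3 153.9] 179 [ 0.5452 -0.465   0.027 ]
new_nut top 0.71 [350.1 244.2] 198 [ 0.2804 -0.3333  0.027 ]
new_nut top 0.52 [308.3 240.9] 194 [ 0.2929 -0.2156  0.027 ]
new_nut top 0.45 [298.  180.3] 205 [ 0.4707 -0.1962  0.027 ]
new_nut scene 0.8 [227.9 232.1] 293 [ 0.483 -0.205  0.027]
new_nut scene 0.74 [152.7 216.5] 214 [ 0.2954 -0.3289  0.027 ]
new_nut scene 0.73 [181.4 207.9] 208 [ 0.3165 -0.2478  0.027 ]
new_nut scene 0.64 [336.4 192.3] 512 [0.5641 0.1536 0.027 ]
bearing top 0.46 [289.3 140.7] 244 [ 0.5987 -0.1781  0.016 ]
bearing scene 0.59 [267.1 258. ] 326 [ 0.6128 -0.1791  0.016 ]
bush top 0.76 [331.2 138. ] 194 [ 0.5938 -0.3     0.043 ]
bush top 0.61 [142.6 155. ] 1174 [0.5554 0.258  0.043 ]
old_bolt top 0.58 [289.6 143. ] 210 [ 0.5923 -0.179   0.013 ]
old_bolt top 0.47 [340.  175.9] 182 [ 0.4845 -0.3244  0.013 ]
old_bolt scene 0.59 [193.4 254.2] 235 [ 0.4771 -0.3134  0.013 ]
old_nut top 0.46 [254.9 140.9] 186 [ 0.5966 -0.0731  0.027 ]
old_nut scene 0.49 [290.  233.5] 281 [ 0.5963 -0.081   0.027 ]
cradle_nest top 0.79 [141.8 154. ] 1094 [0.5692 0.2699 0.012 ]
cradle_nest scene 0.72 [355.3 182.2] 595 [0.5601 0.2581 0.012 ]
hex_nest top 0.63 [178.9 187.7] 1119 [0.4613 0.1559 0.012 ]
hex_nest scene 0.91 [312.5 181.6] 512 [0.4669 0.1537 0.012 ]
post_nest top 0.73 [143.6 191. ] 1210 [0.4541 0.2599 0.012 ]
cup_nest top 0.73 [174.  155.9] 1142 [0.5606 0.1725 0.012 ]
cup_nest scene 0.64 [336.9 192.4] 536 [0.555  0.1705 0.012 ]
cup_nest scene 0.56 [314.3 184.3] 559 [0.4805 0.1474 0.012 ]
```

View pics/t1.png

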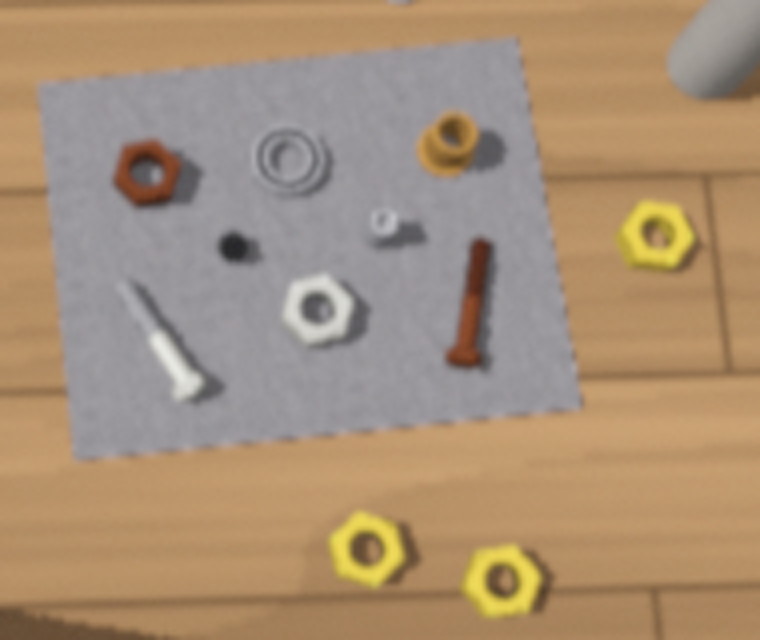

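```bash
python3 - <<'E'
import cv2
print(cv2.imread("pics/s1.png").shape)
im=cv2.imread("pics/t1.png")
print(im.shape)
import numpy as np
im=np.load("top0.npy")[120:220,105:215,::-1]
cv2.imwrite("pics/tray.png",cv2.resize(im,None,fx=6,fy=6,interpolation=cv2.INTER_CUBIC))
E
```

```text
(600, 800, 3)
(640, 760, 3)
```

View pics/s1.png

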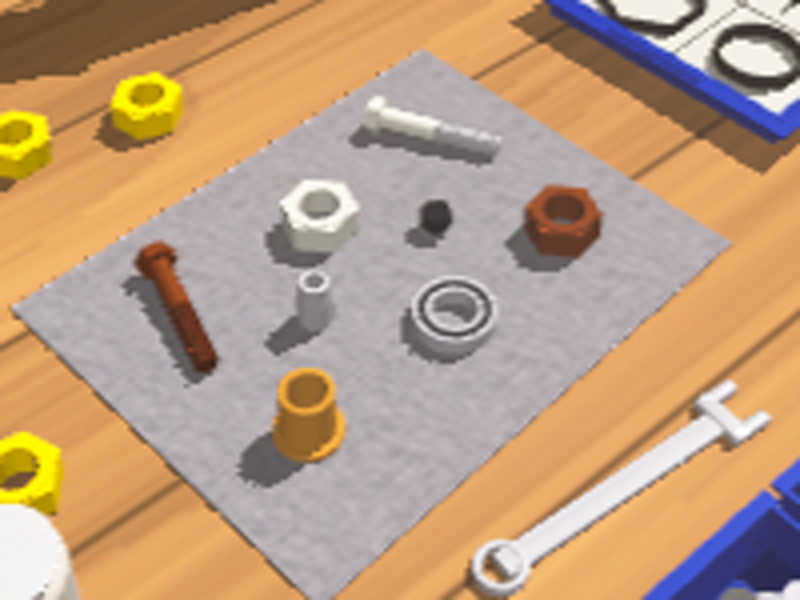

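View pics/tray.png

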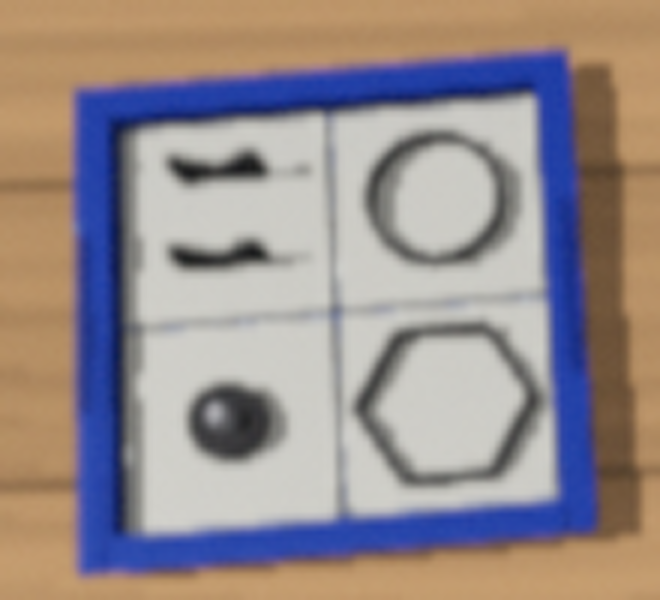

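```bash
python3 - <<'E'
from h import *
f=lambda x,y:(x/4+220-.5,y/4+100-.5)
h=onz("top",f(186,386),.015);t=onz("top",f(125,283),.011)
print("bolt",h,t,(h+t)/2,np.linalg.norm(h-t),np.degrees(np.arctan2(*(t-h)[1::-1])))
g=lambda x,y:(x/6+105-.5,y/6+120-.5)
C=[onz("top",g(*p),.025) for p in [(78,92),(566,52),(597,532),(80,575)]]
print(np.array(C),np.mean(C,0));
for a in range(4):
    d=C[(a+1)%4]-C[a];print(np.linalg.norm(d),np.degrees(np.arctan2(d[1],d[0])))
print("cross",onz("top",g(337,308),.012))
print("cup top c",onz("top",g(436,198),.024),"hex",onz("top",g(448,403),.02),"post top",onz("top",g(226,405),.038),"V",onz("top",g(218,167),.042),onz("top",g(218,257),.042))
print("bearing",onz("top",f(290,160),.016),"bush top",onz("top",f(456,132),.043),"nut",onz("top",f(319,310),.027))
hx=[(352,311),(336,277)]
E
```

```text
bolt [ 0.4286 -0.101   0.015 ] [ 0.5097 -0.0583  0.011 ] [ 0.4692 -0.0797  0.013 ] 0.09175702742862683 27.815103679342215
[[0.6277 0.3418 0.025 ]
 [0.6428 0.0961 0.025 ]
 [0.3954 0.0799 0.025 ]
 [0.3811 0.3273 0.025 ]] [0.5117 0.2113 0.025 ]
0.246096760738686 -86.46616195432043
0.2480113606838722 -176.2346747458275
0.2477995399511142 93.2904204014844
0.24695756625546528 3.371775045246799
cross [0.5148 0.2114 0.012 ]
cup top c [0.567  0.1607 0.024 ] hex [0.4625 0.1536 0.02  ] post top [0.4599 0.2569 0.038 ] V [0.5797 0.2645 0.042 ] [0.5333 0.2626 0.042 ]
bearing [ 0.6023 -0.1865  0.016 ] bush top [ 0.611  -0.3082  0.043 ] nut [ 0.4806 -0.2005  0.027 ]
```

Call:
send_rows --motion "0.5 -0.5 0.5 0 0 0 0; 1.5 -1.5 0.5 0 0 2 0; 2.2 -2.3 0.3 0 0 3 0; 2.2 -2.3 0.3 0 0 3 0; 2.2 -2.3 0.3 0 0 3 0; 2.2 -2.3 0.3 0 0 3 0; 2.2 -2.3 0.3 0 0 3 0; 2.2 -2.3 0.3 0 0 3 0; 2.2 -2.3 0.3 0 0 3 0; 2.2 -2.3 0.3 0 0 3 0; 2.2 -2.3 0.3 0 0 3 0; 2.2 -2.3 0.3 0 0 3 0; 2.2 -2.3 0.3 0 0 3 0; 2.2 -2.3 0.3 0 0 3 0; 2.2 -2.3 0.3 0 0 3 0; 2.2 -2.3 0.3 0 0 3 0; 2.2 -2.3 0.3 0 0 3 0; 1 -1 0 0 0 2 0"

```text
t: 2.75
eef_pos: [0.615, 0.2284, 0.2976]
tool_rot: [0.002, -0.264, 0.964, 0.0]
contact_force: [-0.5, -1.5, 0.1]
gripper_width: 1.006
```

```bash
python3 - <<'E'
from h import *
o=get_obs();print(o["t"],o["q"],o["eef_pos"],o["tool_rot"])
snap("wrist","w1")
E
```

```text
2.75 [-0.4835  0.3934  0.045   1.5309 -0.0177  1.2132  1.67  ] [0.615  0.2284 0.2976] [ 0.0023 -0.2643  0.9644  0.0001]
```

View pics/w1.png

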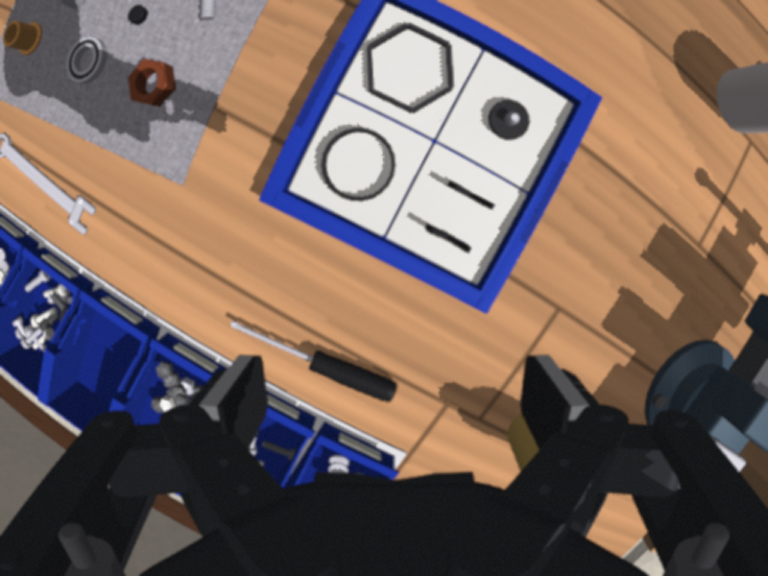

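```bash
python3 - <<'E'
from h import *
o=get_obs()
im=snap("wrist","w2",(170,0,410,220),3.3)
np.save("w2.npy",im)
g=lambda x,y:((x+.5)/1.5-.5,(y+.5)/1.5-.5)
print("cross",wonz(o,g(435,141),.012))
C=[wonz(o,g(*p),.025) for p in [(600,98),(487,312),(261,199)]];print(C,(C[0]+C[2])/2)
for a in (0,1):
    d=C[a+1]-C[a];print(np.linalg.norm(d),np.degrees(np.arctan2(d[1],d[0])))
print("seams",[wonz(o,g(*p),.012) for p in [(482,50),(388,238),(338,93),(527,191)]])
print("post top",wonz(o,g(513,117),.038))
E
```

```text
cross [0.5151 0.2093 0.012 ]
[array([0.3862, 0.3232, 0.025 ]), array([0.6301, 0.3395, 0.025 ]), array([0.6448, 0.0935, 0.025 ])] [0.5155 0.2084 0.025 ]
0.2443993668376235 3.810615242972921
0.24640615677572963 -86.5655927787665
seams [array([0.4117, 0.2015, 0.012 ]), array([0.6187, 0.2187, 0.012 ]), array([0.521, 0.106, 0.012]), array([0.5077, 0.3113, 0.012 ])]
post top [0.4598 0.2569 0.038 ]
```

View pics/w2.png

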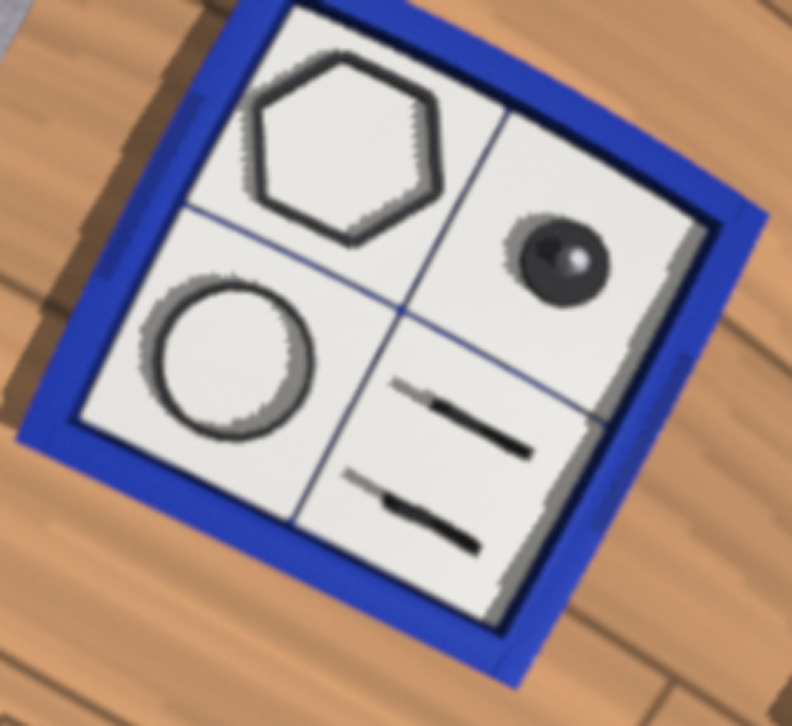

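```bash
python3 - <<'E'
from h import *
o=get_obs()
g=lambda x,y:((x+.5)/3.3-.5+170,(y+.5)/3.3-.5)
P=[wonz(o,g(*p),.042) for p in [(432,403),(531,455),(385,500),(478,550)]]
print(np.array(P),np.mean(P,0))
print("hex",wonz(o,g(349,148),.020),"cup",wonz(o,g(236,361),.024))
E
```

```text
[[0.5407 0.2428 0.042 ]
 [0.5371 0.289  0.042 ]
 [0.5846 0.247  0.042 ]
 [0.5824 0.2911 0.042 ]] [0.5612 0.2675 0.042 ]
hex [0.4624 0.1587 0.02  ] cup [0.5667 0.165  0.024 ]
```

Call:
send_rows --motion "0 -1 0 0 0 0 0; -0.5 -2.2 -0.2 0 0 -0.5 0; -0.5 -2.6 -0.4 0 0 -0.5 0; -0.5 -2.6 -0.4 0 0 -0.5 0; -0.5 -2.6 -0.4 0 0 -0.5 0; -0.5 -2.6 -0.4 0 0 -0.5 0; -0.5 -2.6 -0.4 0 0 0 0; -0.5 -2.6 -0.4 0 0 0 0; -0.5 -2.6 -0.4 0 0 0 0; -0.5 -2.6 -0.4 0 0 0 0; -0.5 -2.4 -0.4 0 0 0 0; -0.5 -2 -0.2 0 0 0 0; 0 -1 0 0 0 0 0; 0 0 0 0 0 0 0"

```text
t: 4.02
eef_pos: [0.5443, -0.0704, 0.258]
tool_rot: [0.002, -0.247, 0.969, 0.004]
contact_force: [0.4, 0.0, 1.0]
gripper_width: 1.003
```

```bash
python3 - <<'E'
from h import *
o=get_obs();print(o["t"],o["q"],o["eef_pos"],o["tool_rot"])
snap("wrist","w3")
for n,z in dict(new_bolt=.013,new_nut=.027,bearing=.016,bush=.043).items():
    for r in regions_of(n,"wrist")[:3]:
        print(n,round(r["conf"],2),r["point"],r["region"].sum(),wonz(o,r["point"],z))
        if n=="new_bolt":
            ys,xs=np.nonzero(r["region"]);P=np.array([wonz(o,(x,y),.013)[:2] for x,y in zip(xs,ys)]);m=P.mean(0)
            w,v=np.linalg.eigh(np.cov((P-m).T));d=v[:,1];s=(P-m)@d;print(" pca",m,np.degrees(np.arctan2(d[1],d[0])),s.min(),s.max(),m+d*(s.min()+s.max())/2)
E
```

```text
4.0167 [-0.1159  0.2421  0.1621  1.8388 -0.0534  1.0623  2.1371] [ 0.5443 -0.0704  0.258 ] [ 0.0021 -0.2468  0.969   0.0035]
new_bolt 0.74 [283.4, 101.6] 1066 [ 0.4591 -0.0859  0.013 ]
 pca [ 0.4617 -0.0867] -148.64925284362442 -0.05646711459735669 0.047691059856198426 [ 0.4655 -0.0845]
new_nut 0.69 [192.6, 73.1] 979 [ 0.4806 -0.2049  0.027 ]
bearing 0.81 [161.4, 169.6] 1010 [ 0.6151 -0.1887  0.016 ]
bearing 0.45 [95.2, 131.4] 880 [ 0.6123 -0.3059  0.016 ]
bush 0.8 [95.2, 133.0] 853 [ 0.6055 -0.2908  0.043 ]
```

View pics/w3.png

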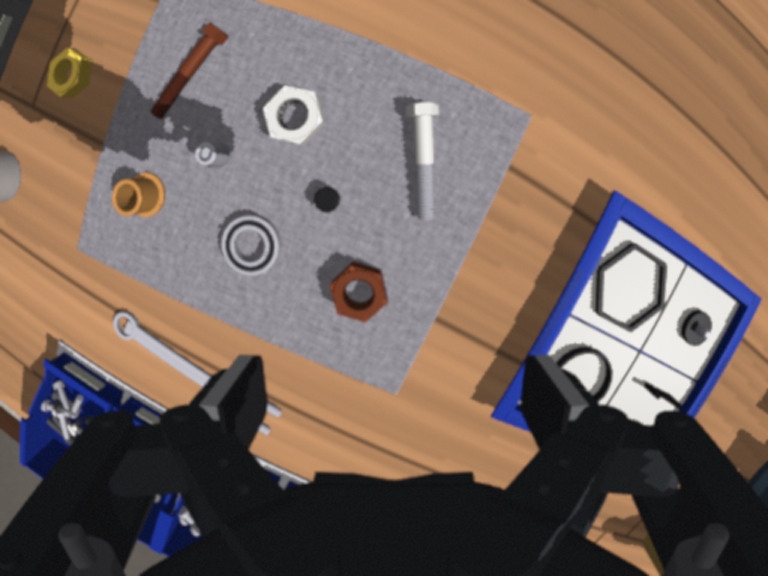

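```bash
python3 - <<'E'
from h import *
o=get_obs()
snap("wrist","w4",(130,20,340,200),3.7)
g=lambda x,y:((x+.5)/1.5-.5,(y+.5)/1.5-.5)
h=wonz(o,g(425,107),.015);t=wonz(o,g(426,217),.011);print(h,t,(h+t)/2,np.linalg.norm(h-t),np.degrees(np.arctan2(*(t-h)[1::-1])))
from scipy.spatial.transform import Rotation as R
print(Rq(o["tool_rot"]))
E
```

```text
[ 0.4258 -0.1017  0.015 ] [ 0.5092 -0.0537  0.011 ] [ 0.4675 -0.0777  0.013 ] 0.09630395017363917 29.94133181774934
[[-0.8753 -0.4837  0.0024]
 [-0.4836  0.8752  0.0091]
 [-0.0066  0.0068 -1.    ]]
```

View pics/w4.png

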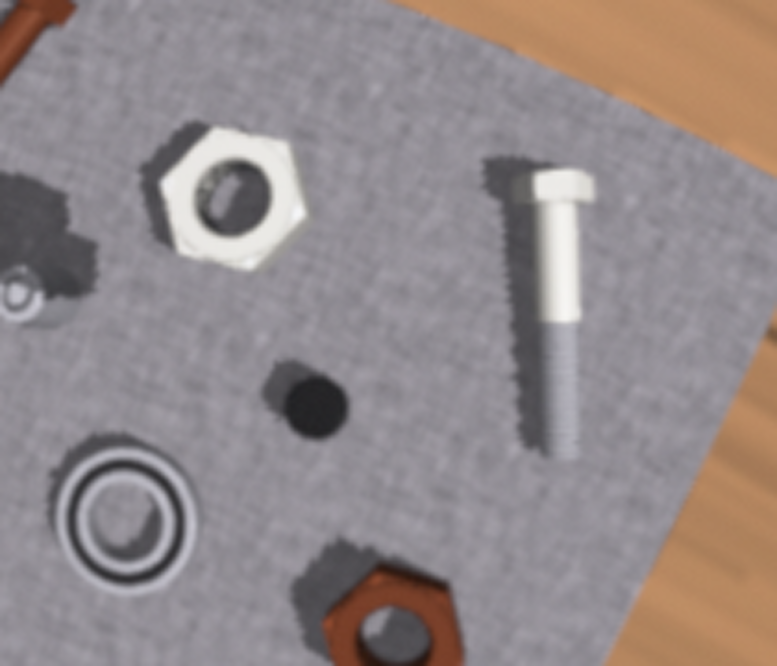

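Call:
send_rows --motion "-0.8 -0.1 -1 0 0 0 0.3; -1.2 -0.1 -2.2 0 0 0 0.3; -1.2 -0.1 -2.4 0 0 0 0.3; -1.2 -0.1 -2.4 0 0 0 0.3; -1.2 -0.1 -2.4 0 0 0 0.3; -1.2 -0.1 -2.4 0 0 0 0.3; -0.9 -0.1 -1.5 0 0 0 0.3; -0.3 -0.1 -1 0 0 0 0.3; 0 0 0 0 0 0 0.3; 0 0 0 0 0 0 0.3"

```text
t: 5.15
eef_pos: [0.4667, -0.0627, 0.1011]
tool_rot: [0.006, -0.259, 0.966, 0.005]
contact_force: [0.4, -0.1, 0.7]
gripper_width: 0.702
```

```bash
python3 - <<'E'
from h import *
o=get_obs();print(o["t"],o["eef_pos"],o["gripper_width"],Rq(o["tool_rot"])[:,2])
snap("wrist","w5",marks=[wproj(o,np.array([.467,-.0785,.013])),wproj(o,o["eef_pos"]),wproj(o,np.array([.509,-.0546,.011]))])
E
```

```text
5.15 [ 0.4667 -0.0627  0.1011] 0.7017195317438828 [ 0.0096  0.0123 -0.9999]
```

View pics/w5.png

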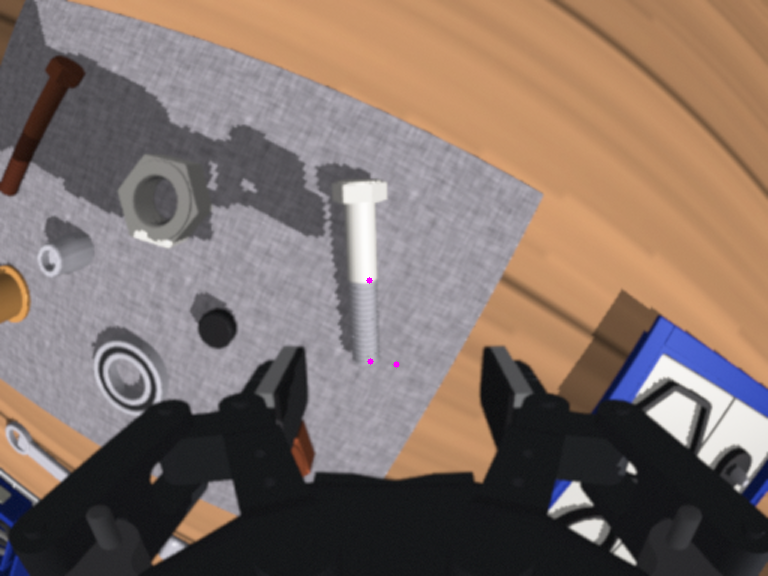

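```bash
python3 - <<'E'
from h import *
o=get_obs()
g=lambda x,y:((x+.5)/1.5-.5,(y+.5)/1.5-.5)
h=wonz(o,g(362,189),.017);t=wonz(o,g(367,361),.011);print(h,t,(h+t)/2,np.linalg.norm(h-t),np.degrees(np.arctan2(*(t-h)[1::-1])))
R=Rq(o["tool_rot"]);print(R, np.degrees(np.arctan2(R[1,0],R[0,0])))
print("nut",wonz(o,g(155,182),.027))
E
```

```text
[ 0.4266 -0.1051  0.017 ] [ 0.5101 -0.056   0.011 ] [ 0.4684 -0.0806  0.014 ] 0.09708912960244206 30.485329675018704
[[-0.8656 -0.5006  0.0098]
 [-0.5005  0.8657  0.0124]
 [-0.0147  0.0058 -0.9999]] -149.96546199606945
nut [ 0.4737 -0.2054  0.027 ]
```

Call:
send_rows --motion "0 -0.5 -0.5 -0.3 0.3 0 0.3; 0 -0.6 -1 -0.3 0.3 0 0.3; 0 -0.6 -1.5 0 0 0 0.3; 0 0 -1.5 0 0 0 0.3; 0 0 -1.5 0 0 0 0.3; 0 0 -1 0 0 0 0.3; 0 0 -0.3 0 0 0 0.3; 0 0 0 0 0 0 0.3"

```text
t: 5.87
eef_pos: [0.4759, -0.0827, 0.0272]
tool_rot: [0.006, -0.26, 0.966, -0.002]
contact_force: [0.4, -0.0, 0.8]
gripper_width: 0.7
```

```bash
cat > st.py <<'E'
from h import *
o=get_obs();R=Rq(o["tool_rot"]);z=R[:,2]
print("t",round(o["t"],2),"p",o["eef_pos"],"yaw",np.degrees(np.arctan2(R[1,0],R[0,0])).round(1),"fix rx,ry",np.degrees([-z[1],z[0]]).round(2),"w",round(o["gripper_width"],3),"F",o["contact_force"].round(1),"q7",o["q"][6].round(2))
E
python3 st.py
```

```text
t 5.87 p [ 0.4759 -0.0827  0.0272] yaw -149.9 fix rx,ry [0.09 0.69] w 0.7 F [ 0.4 -0.   0.8] q7 2.24
```

Call:
send_rows --motion "-0.4 0.1 -0.6 0 0.3 0 0.3; -0.4 0.1 -0.7 0 0.3 0 0.3; 0 0 -0.4 0 0 0 0.3; 0 0 -0.2 0 0 0 0.3; 0 0 0 0 0 0 0.3"

```text
t: 6.28
eef_pos: [0.4688, -0.081, 0.0077]
tool_rot: [0.001, -0.26, 0.966, -0.002]
contact_force: [0.5, 0.9, 0.4]
gripper_width: 0.699
```

```bash
python3 st.py
```

```text
t 6.28 p [ 0.4688 -0.081   0.0077] yaw -149.9 fix rx,ry [0.13 0.2 ] w 0.699 F [0.5 0.9 0.4] q7 2.24
```

Call:
send_rows --motion "0 0 -0.2 0 0 0 0.5; 0 0 0 0 0 0 1; 0 0 0 0 0 0 1; 0 0 0 0 0 0 1; 0 0 0 0 0 0 1; 0 0 0 0 0 0 1; 0 0 0 0 0 0 1" --newtons 70

```text
t: 6.87
eef_pos: [0.4694, -0.081, 0.0065]
tool_rot: [0.002, -0.26, 0.966, -0.002]
contact_force: [-1.2, -0.3, -0.8]
gripper_width: 0.154
```

```bash
python3 st.py
```

```text
t 6.87 p [ 0.4694 -0.081   0.0065] yaw -149.9 fix rx,ry [0.12 0.29] w 0.154 F [-1.2 -0.3 -0.8] q7 2.24
```

Call:
send_rows --motion "0 0 0.6 0 0 0 1; 0 0 1.5 0 0 0 1; 0 0 2.5 0 0 0 1; 0 0.3 3 0 0 -1 1; 0.2 1 2.5 0 0 -2 1; 0.3 1.8 1 0 0 -2 1; 0.3 2 0.5 0 0 -2 1; 0.3 2 0.2 0 0 -2 1"

```text
t: 7.53
eef_pos: [0.4772, -0.013, 0.1314]
tool_rot: [0.001, -0.175, 0.985, -0.001]
contact_force: [0.4, -0.5, -2.2]
gripper_width: 0.154
```

```bash
python3 st.py; python3 -c "
from h import *
snap('wrist','w6')"
```

```text
t 7.53 p [ 0.4772 -0.013   0.1314] yaw -159.8 fix rx,ry [0.11 0.08] w 0.154 F [ 0.4 -0.5 -2.2] q7 1.89
```

View pics/w6.png

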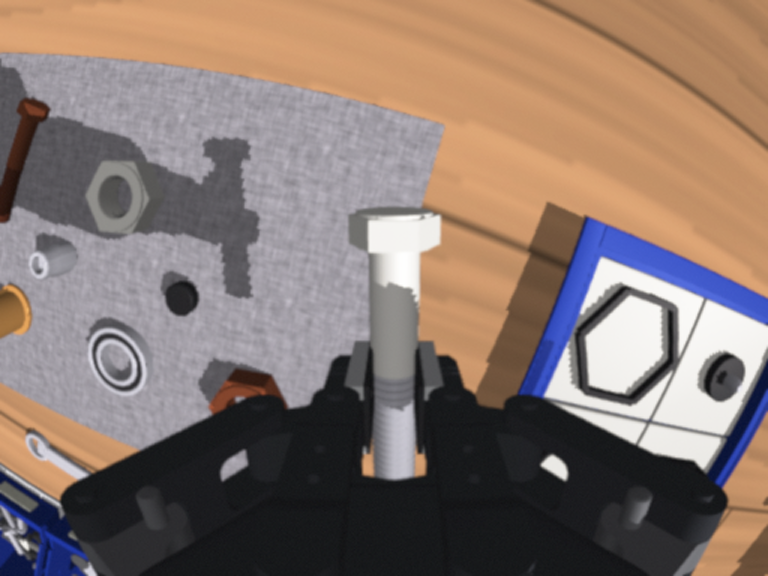

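Call:
send_rows --motion "0.6 2 0.2 0 0 -1.5 1; 0.7 2.3 0 0 0 -1.5 1; 0.7 2.3 0 0 0 -1.5 1; 0.7 2.3 0 0 0 -1.5 1; 0.7 2.3 0 0 0 -1.5 1; 0.7 2.3 0 0 0 -1.5 1; 0.7 2.3 0 0 0 -1.5 1; 0.7 2.3 0 0 0 -1.5 1; 0.7 2.3 0 0 0 -1.5 1; 0.7 2.3 -0.5 0 0 -1.5 1; 0.5 1.5 -0.5 0 0 -0.5 1; 0.3 1 -0.5 0 0 0 1; 0 0 0 0 0 0 1; 0 0 0 0 0 0 1"

```text
t: 8.75
eef_pos: [0.5537, 0.2567, 0.1215]
tool_rot: [0.001, -0.038, 0.999, 0.0]
contact_force: [0.7, -0.2, -1.9]
gripper_width: 0.153
```

```bash
python3 st.py; python3 -c "
from h import *
o=get_obs()
snap('wrist','w7',marks=[wproj(o,np.array([.563,.2655,.024]))])
snap('scene','s7',(300,120,420,240),5)"
```

```text
t 8.75 p [0.5537 0.2567 0.1215] yaw -175.6 fix rx,ry [-0.01  0.1 ] w 0.153 F [ 0.7 -0.2 -1.9] q7 1.2
```

View pics/w7.png

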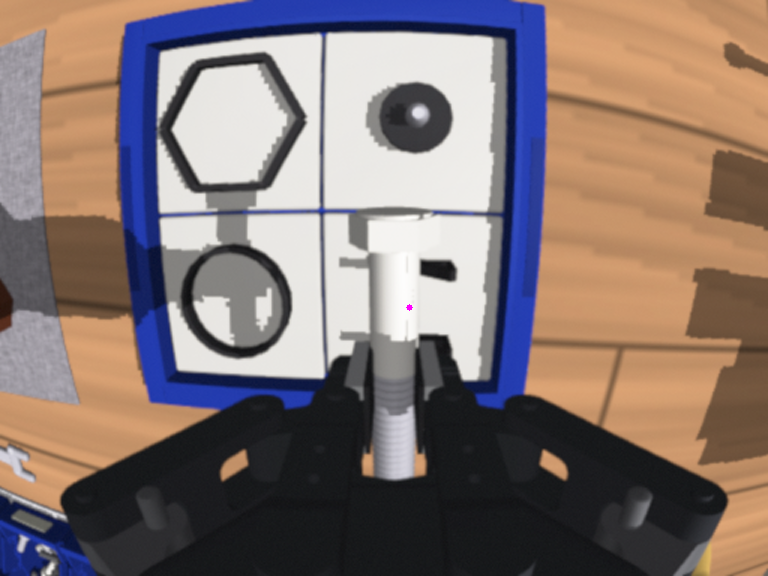

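View pics/s7.png

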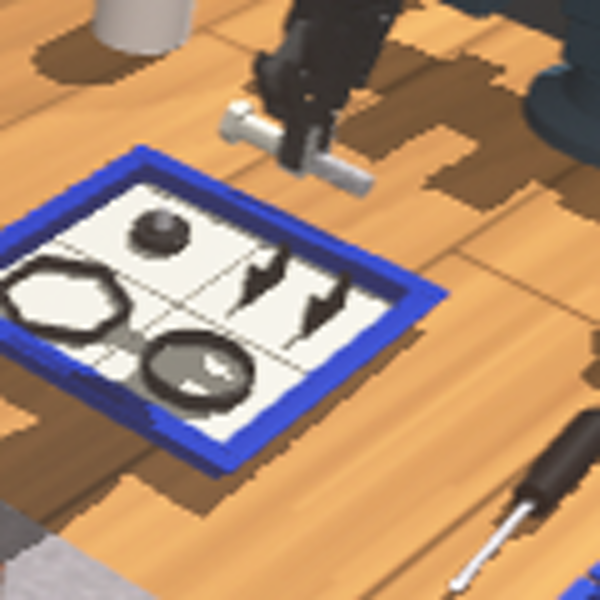

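```bash
python3 - <<'E'
from h import *
o=get_obs()
g=lambda x,y:((x+.5)/1.5-.5,(y+.5)/1.5-.5)
for n,p,z in [("cross",(322,211),.012),("post",(418,114),.038),("hex",(233,122),.020),("cup",(238,301),.024),("Vr",(456,270),.042),("Vr2",(456,345),.042),("crossx",(324,33),.012),("crossy",(503,216),.012),("crossy2",(160,214),.012),("cross4",(326,378),.012)]: print(n,wonz(o,g(*p),z))
E
```

```text
cross [0.5134 0.2111 0.012 ]
post [0.4581 0.2602 0.038 ]
hex [0.4638 0.1576 0.02  ]
cup [0.5672 0.1645 0.024 ]
Vr [0.5358 0.286  0.042 ]
Vr2 [0.577  0.2908 0.042 ]
crossx [0.4091 0.2046 0.012 ]
crossy [0.5079 0.3151 0.012 ]
crossy2 [0.5189 0.1065 0.012 ]
cross4 [0.6177 0.217  0.012 ]
```

Call:
send_rows --motion "0.4 0.4 -0.5 0 0 0 1; 0.3 0.3 -1 0 0 0 1; 0.2 0.2 -1.3 0 0 0 1; 0 0 -1.3 0 0 0 1; 0 0 -1.3 0 0 0 1; 0 0 -1 0 0 0 1; 0 0 -0.5 0 0 0 1; 0 0 0 0 0 0 1"

```text
t: 9.52
eef_pos: [0.5643, 0.2593, 0.0456]
tool_rot: [0.001, -0.034, 0.999, -0.001]
contact_force: [-0.5, 0.3, -1.2]
gripper_width: 0.149
```

```bash
python3 st.py; python3 -c "
from h import *
o=get_obs()
snap('wrist','w8')
snap('scene','s8',(300,120,420,240),5)"
```

```text
t 9.52 p [0.5643 0.2593 0.0456] yaw -176.1 fix rx,ry [0.12 0.1 ] w 0.149 F [-0.5  0.3 -1.2] q7 1.21
```

View pics/w8.png

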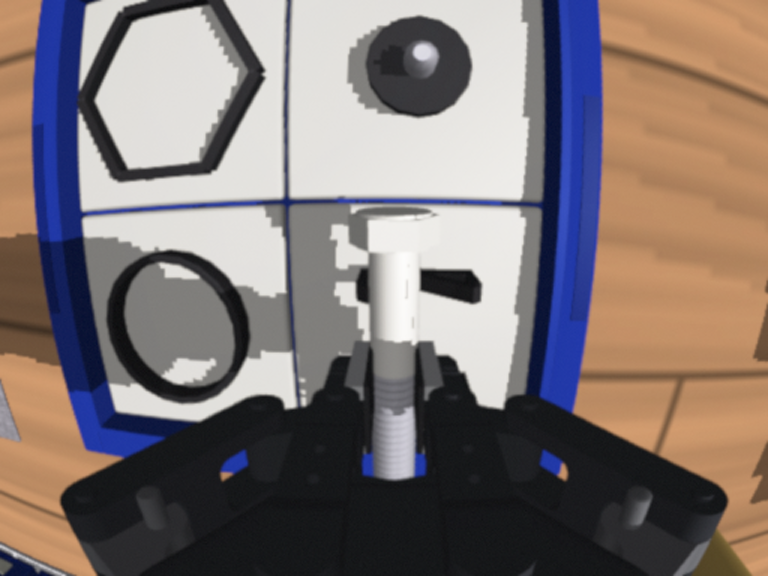

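View pics/s8.png

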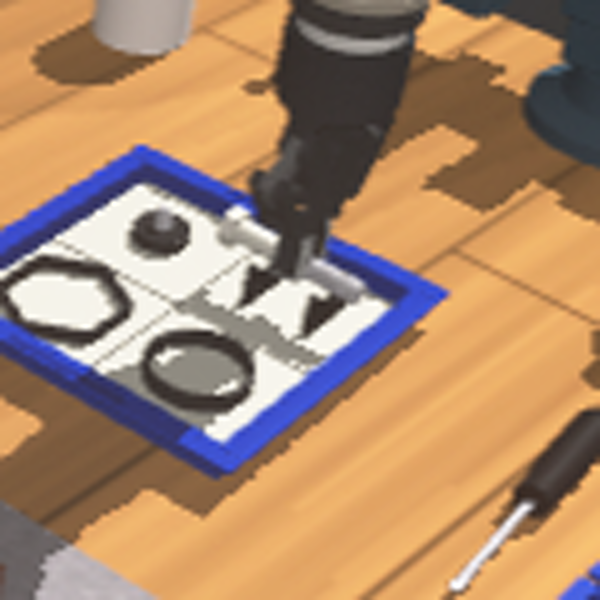

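Call:
send_rows --motion "-0.05 0.4 0 0 0 0 1; -0.05 0.4 0 0 0 0 1; 0 0.1 0 0 0 0 1; 0 0 0 0 0 0 1"

```text
t: 9.95
eef_pos: [0.5655, 0.2706, 0.0494]
tool_rot: [0.003, -0.034, 0.999, 0.0]
contact_force: [-0.2, -0.4, -1.6]
gripper_width: 0.152
```

```bash
python3 st.py
```

```text
t 9.95 p [0.5655 0.2706 0.0494] yaw -176.1 fix rx,ry [-0.07  0.39] w 0.152 F [-0.2 -0.4 -1.6] q7 1.19
```

Call:
send_rows --motion "-0.1 -0.2 -0.5 0 0.2 0 1; 0 -0.1 -0.5 0 0 0 1; 0 0 -0.4 0 0 0 1; 0 0 -0.3 0 0 0 1; 0 0 -0.1 0 0 0 1"

```text
t: 10.37
eef_pos: [0.5649, 0.268, 0.0309]
tool_rot: [0.003, -0.034, 0.999, 0.001]
contact_force: [-0.3, -0.1, -2.2]
gripper_width: 0.155
```

```bash
python3 st.py;python3 -c "
from h import *
o=get_obs()
snap('wrist','w9')"
```

```text
t 10.37 p [0.5649 0.268  0.0309] yaw -176.1 fix rx,ry [-0.14  0.29] w 0.155 F [-0.3 -0.1 -2.2] q7 1.2
```

View pics/w9.png

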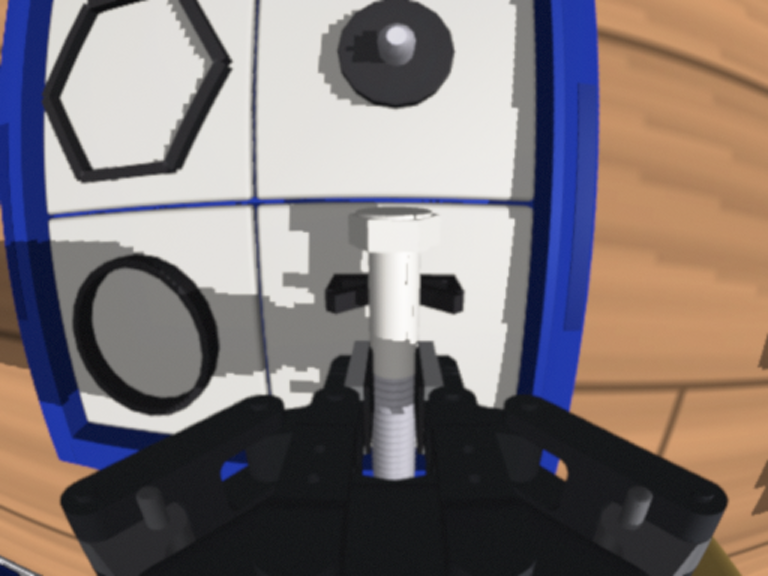

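Call:
send_rows --motion "0 0 -0.2 0 0 0 1; 0 0 -0.1 0 0 0 1; 0 0 0 0 0 0 1"

```text
t: 10.67
eef_pos: [0.5651, 0.268, 0.0292]
tool_rot: [0.002, -0.034, 0.999, 0.001]
contact_force: [-1.5, -0.1, 1.9]
gripper_width: 0.155
```

```bash
python3 st.py
```

```text
t 10.67 p [0.5651 0.268  0.0292] yaw -176.1 fix rx,ry [-0.16  0.27] w 0.155 F [-1.5 -0.1  1.9] q7 1.2
```

Contact (force rose to +1.9). Release and rise.

Call:
send_rows --motion "0 0 0 0 0 0 0.8; 0 0 0 0 0 0 0.7; 0 0 0 0 0 0 0.6; 0 0 0 0 0 0 0.6; 0 0 0.5 0 0 0 0.6; 0 0 1.5 0 0 0 0.6; 0 0 3 0 0 0 0.6; 0 0 3 0 0 0 0.3; 0 -0.5 3 0 0 0 0; 0 -0.5 1.5 0 0 0 0"

```text
t: 11.5
eef_pos: [0.5617, 0.2573, 0.1554]
tool_rot: [-0.001, -0.035, 0.999, -0.001]
contact_force: [0.6, 0.3, 0.0]
gripper_width: 0.809
```

```bash
python3 st.py;python3 -c "
from h import *
o=get_obs()
snap('wrist','w10');snap('scene','s10',(300,120,420,240),5)"
```

```text
t 11.5 p [0.5617 0.2573 0.1554] yaw -176.0 fix rx,ry [ 0.08 -0.16] w 0.809 F [0.6 0.3 0. ] q7 1.19
```

View pics/w10.png

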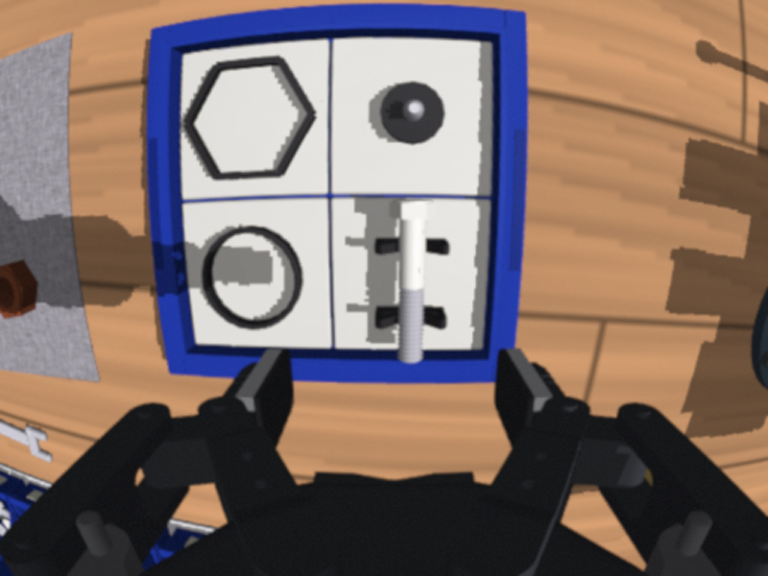

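View pics/s10.png

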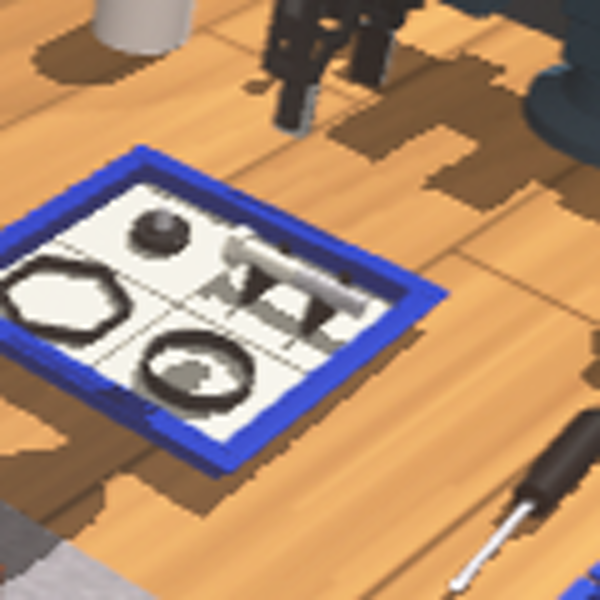

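```bash
python3 - <<'E'
from h import *
o=dict(eef_pos=np.array([.5443,-.0704,.258]),tool_rot=np.array([.0021,-.2468,.969,.0035]))
V=np.array([wonz(o,((x+.5)/3.7-.5+130,(y+.5)/3.7-.5+20),.027) for x,y in [(212,127),(290,142),(307,212),(250,270),(180,252),(162,185)]])
c=V.mean(0);print(c,[np.degrees(np.arctan2(*(v-c)[1::-1])).round(1) for v in V],[np.linalg.norm(v-c).round(4) for v in V])
E
```

```text
[ 0.4808 -0.2044  0.027 ] [np.float64(-135.2), np.float64(161.4), np.float64(104.4), np.float64(41.6), np.float64(-17.6), np.float64(-75.2)] [np.float64(0.0267), np.float64(0.0271), np.float64(0.0266), np.float64(0.0264), np.float64(0.026), np.float64(0.026)]
```

Call:
send_rows --motion "0 -1 0.5 0 0 -1 0.25; -0.4 -2 0 0 0 -1.5 0.25; -0.5 -2.7 0 0 0 -1.5 0.25; -0.5 -2.7 0 0 0 -1.5 0.25; -0.5 -2.7 0 0 0 -1.5 0.25; -0.5 -2.7 0 0 0 -1.5 0.25; -0.5 -2.7 0 0 0 -1.5 0.25; -0.5 -2.7 0 0 0 -1.5 0.25; -0.5 -2.7 0 0 0 -1.5 0.25; -0.5 -2.7 0 0 0 -1.5 0.25; -0.5 -2.7 0 0 0 -1.5 0.25; -0.5 -2.7 0 0 0 -1.5 0.25; -0.5 -2.7 0 0 0 -1.5 0.25; -0.5 -2.7 0 0 0 -1.5 0.25; -0.5 -2.7 -0.5 0 0 0 0.25; -0.5 -2.7 -0.5 0 0 0 0.25; -0.3 -2.5 -0.5 0 0 0 0.25; 0 -1.5 -0.5 0 0 0 0.25; 0 -0.5 0 0 0 0 0.25; 0 0 0 0 0 0 0.25"

```text
t: 13.27
eef_pos: [0.4603, -0.2236, 0.1281]
tool_rot: [-0.014, 0.163, 0.987, -0.002]
contact_force: [-0.2, -0.3, -0.3]
gripper_width: 0.751
```

```bash
python3 st.py;python3 -c "
from h import *
o=get_obs()
snap('wrist','w11',marks=[wproj(o,np.array([.479,-.204,.027]))])
print([(r['conf'],r['point'],wonz(o,r['point'],.027)) for r in regions_of('new_nut','wrist')])"
```

```text
t 13.27 p [ 0.4603 -0.2236  0.1281] yaw 161.2 fix rx,ry [ 0.01 -1.61] w 0.751 F [-0.2 -0.3 -0.3] q7 1.75
[(0.96, [296.7, 215.9], array([ 0.487 , -0.2023,  0.027 ])), (0.94, [103.0, 50.3], array([ 0.2846, -0.319 ,  0.027 ])), (0.68, [199.1, 25.7], array([ 0.3037, -0.2281,  0.027 ])), (0.46, [97.3, 314.9], array([ 0.5347, -0.4526,  0.027 ]))]
```

View pics/w11.png

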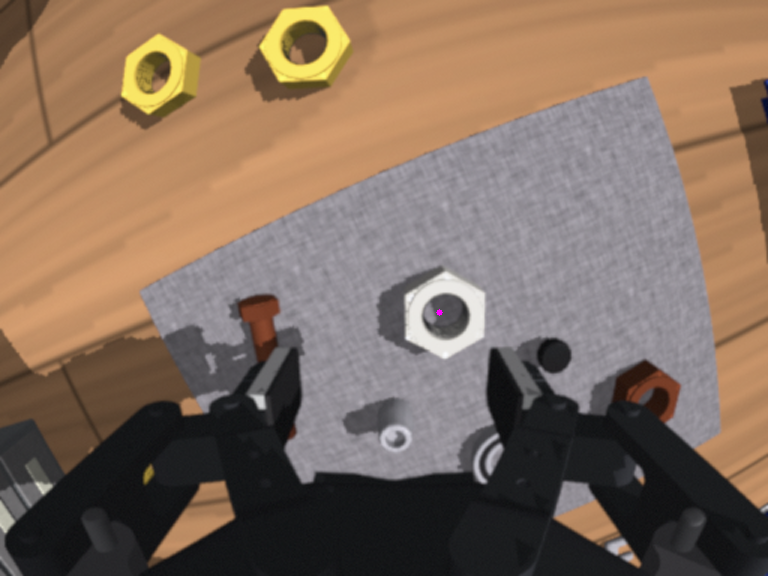

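```bash
python3 - <<'E'
from h import *
o=get_obs()
V=np.array([wonz(o,((x+.5)/1.5-.5,(y+.5)/1.5-.5),.027) for x,y in [(447,271),(484,292),(485,336),(445,357),(406,336),(407,291)]])
c=V.mean(0);print(c,[np.degrees(np.arctan2(*(v-c)[1::-1])).round(1)%60 for v in V],[np.linalg.norm(v-c).round(4) for v in V])
E
```

```text
[ 0.4823 -0.1982  0.027 ] [np.float64(41.80000000000001), np.float64(43.2), np.float64(42.1), np.float64(42.2), np.float64(41.099999999999994), np.float64(39.900000000000006)] [np.float64(0.0256), np.float64(0.0255), np.float64(0.0273), np.float64(0.0265), np.float64(0.0265), np.float64(0.0266)]
```

Call:
send_rows --motion "0.5 0.5 -0.8 0 -0.6 0 0.25; 0.6 0.6 -1.3 0 -0.5 0 0.25; 0.6 0.6 -1.3 0 -0.5 0 0.25; 0.3 0.4 -1.3 0 0 0 0.25; 0 0 -1.2 0 0 0 0.25; 0 0 -0.7 0 0 0 0.25; 0 0 0 0 0 0 0.25; 0 0 0 0 0 0 0.25"

```text
t: 14.03
eef_pos: [0.4861, -0.1864, 0.0616]
tool_rot: [0.002, 0.153, 0.988, 0.004]
contact_force: [-0.6, 0.4, 0.1]
gripper_width: 0.748
```

```bash
python3 st.py;python3 -c "
from h import *
o=get_obs()
snap('wrist','w12',marks=[wproj(o,np.array([.482,-.200,.027]))])"
```

```text
t 14.03 p [ 0.4861 -0.1864  0.0616] yaw 162.4 fix rx,ry [-0.38  0.31] w 0.748 F [-0.6  0.4  0.1] q7 1.76
```

View pics/w12.png

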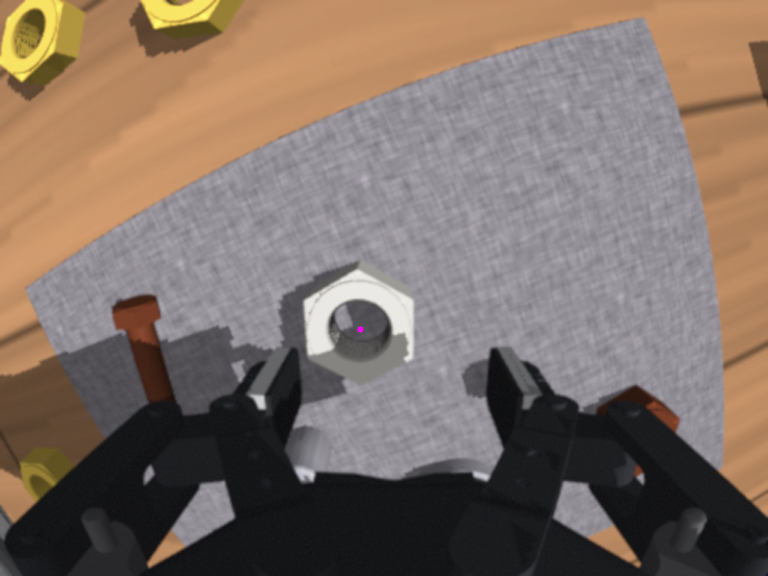

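Call:
send_rows --motion "-0.2 -0.5 0 0 0 0 0.25; -0.2 -0.5 -0.5 -0.3 0.2 0 0.25; 0 -0.3 -1 0 0 0 0.25; 0 0 -0.5 0 0 0 0.25; 0 0 0 0 0 0 0.25"

```text
t: 14.5
eef_pos: [0.4832, -0.2019, 0.0424]
tool_rot: [0.003, 0.154, 0.988, 0.0]
contact_force: [0.0, 0.2, -0.4]
gripper_width: 0.751
```

```bash
python3 st.py
```

```text
t 14.5 p [ 0.4832 -0.2019  0.0424] yaw 162.3 fix rx,ry [0.03 0.37] w 0.751 F [ 0.   0.2 -0.4] q7 1.8
```

Call:
send_rows --motion "-0.2 0.15 -0.8 0 0.2 0 0.25; 0 0 -1 0 0 0 0.25; 0 0 -1 0 0 0 0.25; 0 0 -0.4 0 0 0 0.25; 0 0 0 0 0 0 0.25"

```text
t: 14.92
eef_pos: [0.4802, -0.2003, 0.0061]
tool_rot: [0.001, 0.154, 0.988, 0.0]
contact_force: [-0.7, -0.1, -0.1]
gripper_width: 0.755
```

```bash
python3 st.py;python3 -c "
from h import *
o=get_obs()
snap('wrist','w13')"
```

```text
t 14.92 p [ 0.4802 -0.2003  0.0061] yaw 162.3 fix rx,ry [0.01 0.07] w 0.755 F [-0.7 -0.1 -0.1] q7 1.82
```

View pics/w13.png

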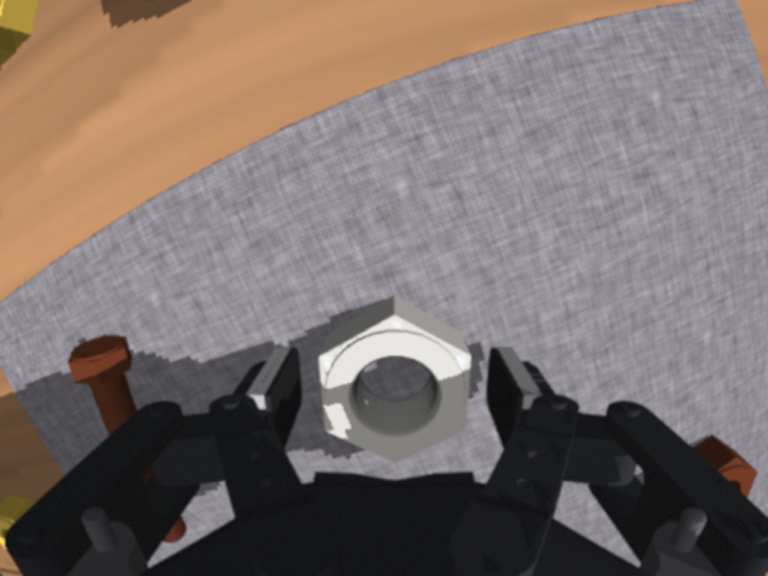

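Call:
send_rows --motion "0 0 0.3 0 0 0 0.5; 0 0 0.1 0 0 0 1; 0 0 0 0 0 0 1; 0 0 0 0 0 0 1; 0 0 0 0 0 0 1; 0 0 0 0 0 0 1" --newtons 70

```text
t: 15.47
eef_pos: [0.4806, -0.2002, 0.0118]
tool_rot: [0.001, 0.154, 0.988, 0.0]
contact_force: [-0.1, 0.3, -2.6]
gripper_width: 0.518
```

```bash
python3 st.py
```

```text
t 15.47 p [ 0.4806 -0.2002  0.0118] yaw 162.3 fix rx,ry [0.01 0.12] w 0.518 F [-0.1  0.3 -2.6] q7 1.82
```

Call:
send_rows --motion "0 0 0.6 0 0 0 1; 0 0 1.5 0 0 0 1; 0 0 2.5 0 0 0 1; 0 1 2.5 0 0 0 1; 0 2 1.5 0 0 0 1; -0.1 2.6 0.5 0 0 0 1; -0.1 2.6 0 0 0 0 1; -0.1 2.6 0 0 0 0 1; -0.1 2.6 0 0 0 0 1; -0.1 2.6 0 0 0 0 1; -0.1 2.6 0 0 0 0 1; -0.1 2.6 0 0 0 0 1; -0.1 2.6 0 0 0 0 1; -0.1 2.6 0 0 0 0 1; -0.1 2.6 0 0 0 0 1; -0.1 2.6 0 0 0 0 1; 0 2 0 0 0 0 1; 0 1 0 0 0 0 1; 0 0 0 0 0 0 1; 0 0 0 0 0 0 1"

```text
t: 17.13
eef_pos: [0.4646, 0.159, 0.1155]
tool_rot: [0.004, 0.158, 0.987, 0.001]
contact_force: [0.4, -0.4, -2.8]
gripper_width: 0.519
```

```bash
python3 st.py;python3 -c "
from h import *
o=get_obs()
snap('wrist','w14',marks=[wproj(o,np.array([.464,.156,.012]))]);snap('scene','s14',(250,80,410,240),4)"
```

```text
t 17.13 p [0.4646 0.159  0.1155] yaw 161.9 fix rx,ry [-0.09  0.51] w 0.519 F [ 0.4 -0.4 -2.8] q7 0.94
```

View pics/w14.png

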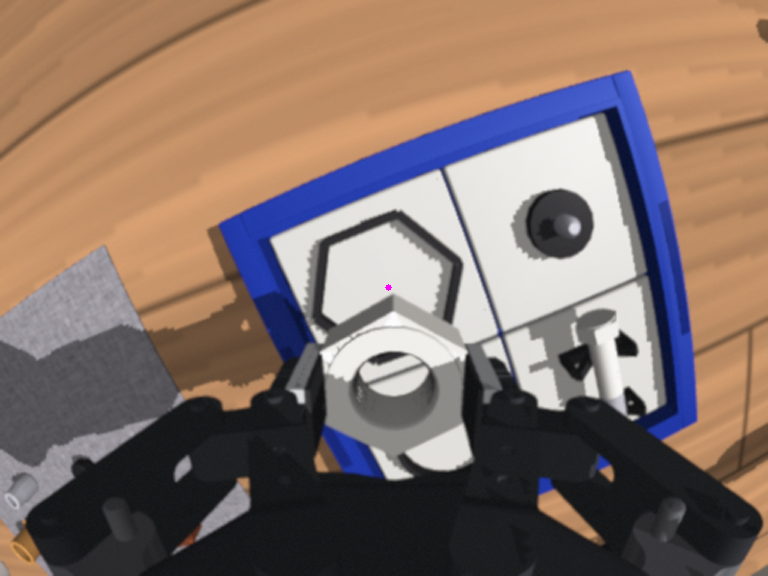

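View pics/s14.png

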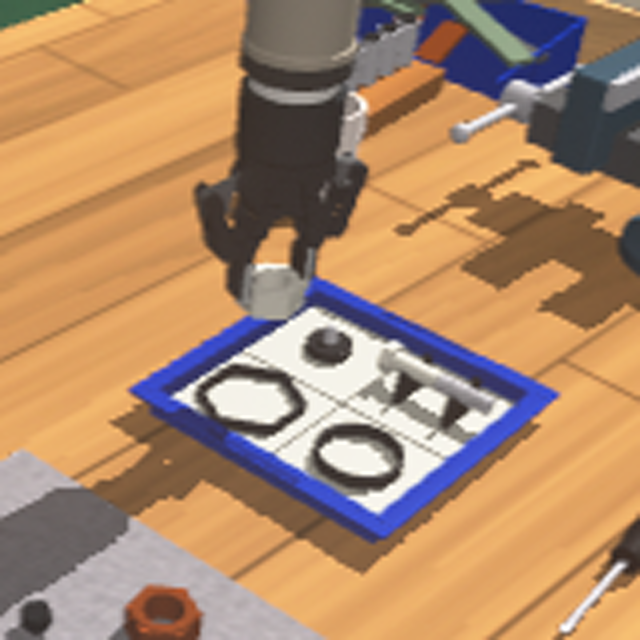

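Call:
send_rows --motion "0 -0.2 -0.8 0 0.3 0 1; 0 -0.1 -1.4 0 0.2 0 1; 0 0 -1.4 0 0 0 1; 0 0 -1.4 0 0 0 1; 0 0 -1 0 0 0 1; 0 0 -0.5 0 0 0 1; 0 0 0 0 0 0 1; 0 0 0 0 0 0 1"

```text
t: 17.9
eef_pos: [0.4658, 0.143, 0.0459]
tool_rot: [-0.0, 0.167, 0.986, -0.001]
contact_force: [1.0, 0.4, -2.4]
gripper_width: 0.517
```

```bash
python3 st.py;python3 -c "
from h import *
o=get_obs()
snap('wrist','w15',marks=[wproj(o,np.array([.464,.156,.012]))])"
```

```text
t 17.9 p [0.4658 0.143  0.0459] yaw 160.8 fix rx,ry [ 0.13 -0.08] w 0.517 F [ 1.   0.4 -2.4] q7 1.02
```

View pics/w15.png

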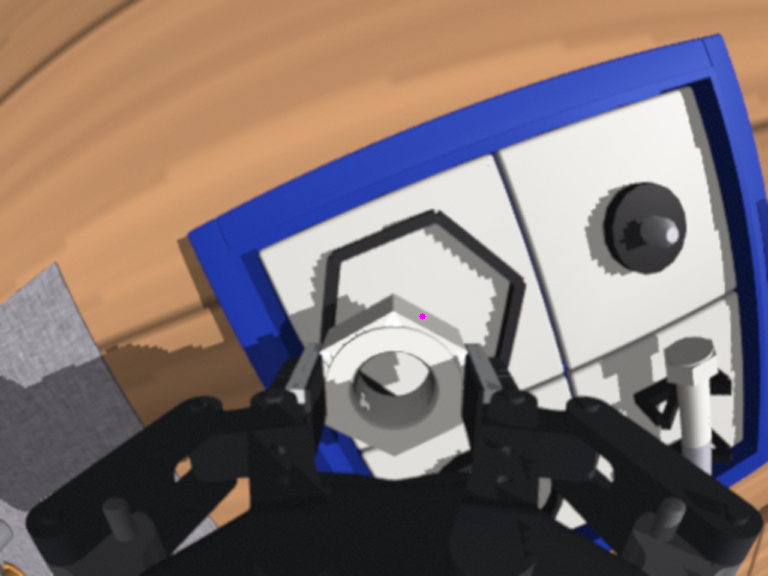

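Call:
send_rows --motion "-0.1 0.5 0 0 0 0 1; -0.1 0.5 0 0 0 0 1; 0 0.2 0 0 0 0 1; 0 0 0 0 0 0 1"

```text
t: 18.28
eef_pos: [0.4649, 0.1572, 0.048]
tool_rot: [0.001, 0.166, 0.986, 0.0]
contact_force: [0.4, -0.5, -1.5]
gripper_width: 0.519
```

```bash
python3 st.py
```

```text
t 18.28 p [0.4649 0.1572 0.048 ] yaw 160.8 fix rx,ry [0.01 0.11] w 0.519 F [ 0.4 -0.5 -1.5] q7 0.99
```

Call:
send_rows --motion "0 0 -0.6 0 0 0 1; 0 0 -0.7 0 0 0 1; 0 0 -0.5 0 0 0 1; 0 0 -0.2 0 0 0 1; 0 0 0 0 0 0 1"

```text
t: 18.7
eef_pos: [0.4652, 0.1584, 0.0264]
tool_rot: [0.002, 0.165, 0.986, 0.001]
contact_force: [-0.6, -0.5, -2.1]
gripper_width: 0.522
```

```bash
python3 st.py;python3 -c "
from h import *
o=get_obs()
snap('wrist','w16',marks=[wproj(o,np.array([.464,.156,.012]))]);snap('scene','s16',(270,120,400,220),6)"
```

```text
t 18.7 p [0.4652 0.1584 0.0264] yaw 161.0 fix rx,ry [-0.05  0.19] w 0.522 F [-0.6 -0.5 -2.1] q7 1.01
```

View pics/w16.png

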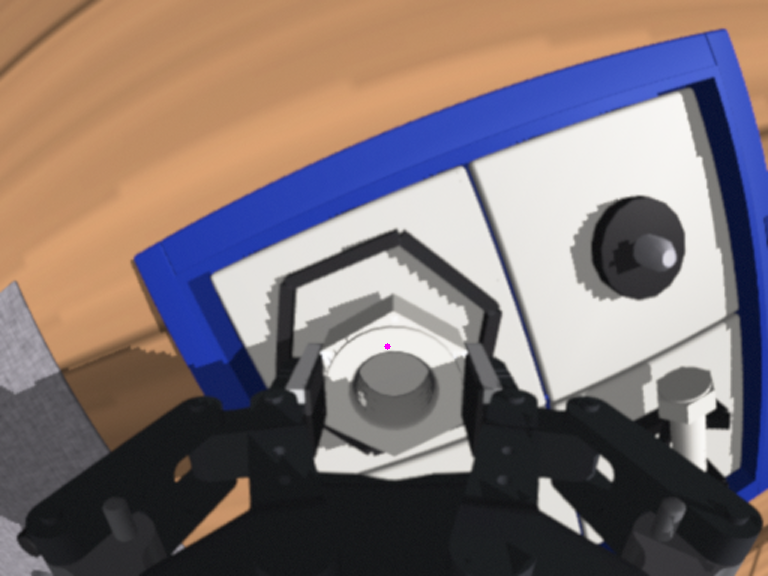

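View pics/s16.png

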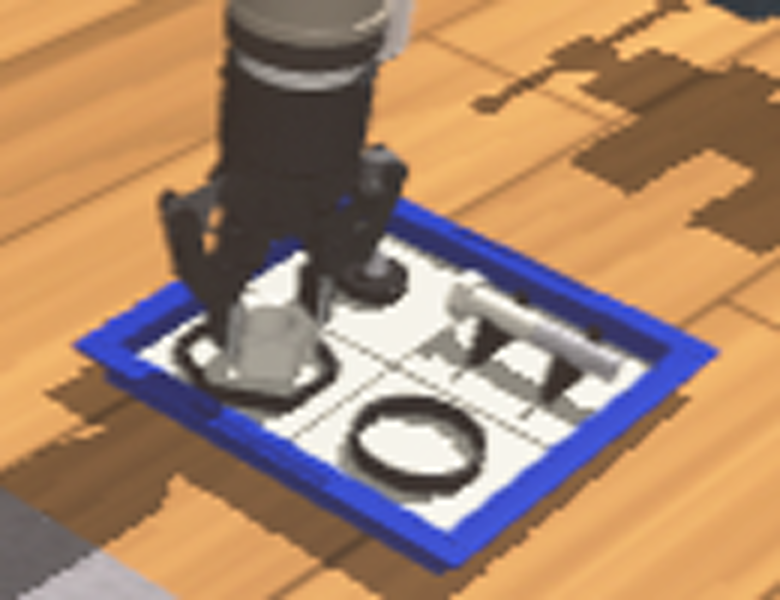

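Call:
send_rows --motion "0 -0.1 -0.3 0 0 0 1; 0 0 -0.2 0 0 0 1; 0 0 -0.1 0 0 0 1; 0 0 0 0 0 0 1"

```text
t: 19.13
eef_pos: [0.4658, 0.157, 0.0206]
tool_rot: [0.002, 0.166, 0.986, 0.001]
contact_force: [0.7, -0.1, -2.5]
gripper_width: 0.519
```

```bash
python3 st.py
```

```text
t 19.13 p [0.4658 0.157  0.0206] yaw 160.9 fix rx,ry [-0.07  0.26] w 0.519 F [ 0.7 -0.1 -2.5] q7 1.01
```

Call:
send_rows --motion "0 0 -0.15 0 0 0 1; 0 0 0 0 0 0 1; 0 0 0 0 0 0 0.4; 0 0 0 0 0 0 0.3; 0 0 0 0 0 0 0.3; 0 0 0.5 0 0 0 0.3; 0 0 1.5 0 0 0 0.3; 0 0 3 0 0 0 0.3; 0 0 3 0 0 0 0.3; 0.5 -0.5 3 0 0 0 0.3; 0.5 -0.5 1.5 0 0 0 0.3; 0 0 0 0 0 0 0.2"

```text
t: 20.13
eef_pos: [0.4755, 0.1462, 0.1512]
tool_rot: [0.002, 0.166, 0.986, 0.001]
contact_force: [0.1, -0.4, -1.0]
gripper_width: 0.795
```

```bash
python3 st.py;python3 -c "
from h import *
o=get_obs()
snap('wrist','w17');snap('scene','s17',(270,120,400,220),6)"
```

```text
t 20.13 p [0.4755 0.1462 0.1512] yaw 160.9 fix rx,ry [-0.04  0.23] w 0.795 F [ 0.1 -0.4 -1. ] q7 0.95
```

View pics/w17.png

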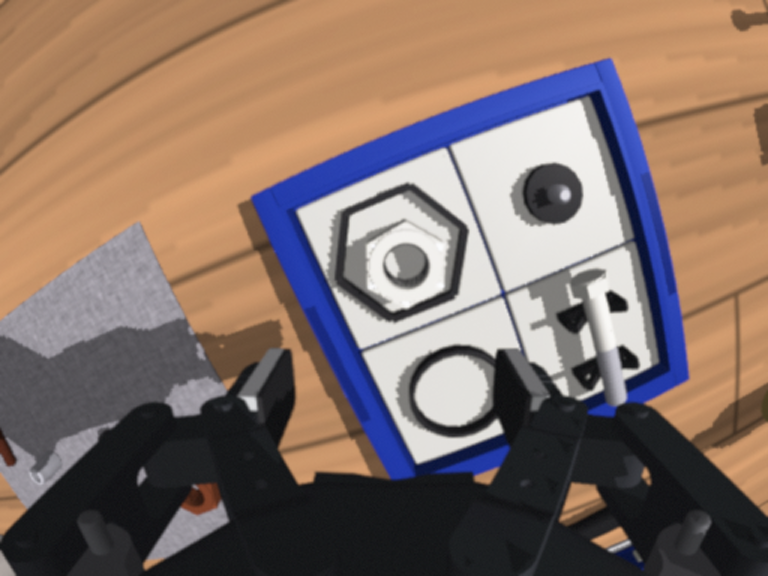

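View pics/s17.png

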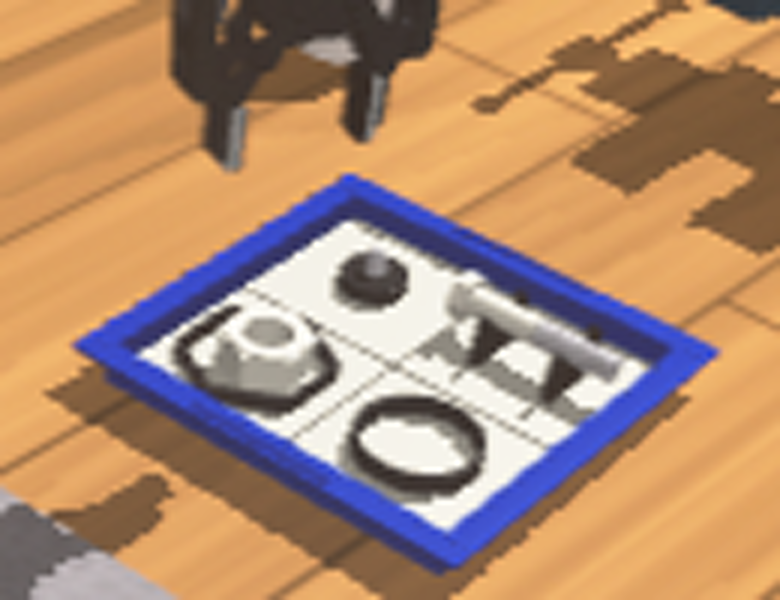

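Call:
send_rows --motion "0.4 -1 0 0 0 0 0.1; 0.8 -2 0 0 0 0 0.1; 1 -2.5 0 0 0 0 0.1; 1 -2.5 0 0 0 0 0.1; 1 -2.5 0 0 0 0 0.1; 1 -2.5 0 0 0 0 0.1; 1 -2.5 0 0 0 0 0.1; 1 -2.5 0 0 0 0 0.1; 1 -2.5 0 0 0 0 0.1; 1 -2.5 0 0 0 0 0.1; 1 -2.5 0 0 0 0 0.1; 1 -2.5 -0.3 0 0 0 0.1; 0.8 -2 -0.3 0 0 0 0.1; 0.2 -1 -0.3 0 0 0 0.1; 0 0 -0.3 0 0 0 0.1; 0 0 0 0 0 0 0.1"

```text
t: 21.57
eef_pos: [0.5792, -0.1849, 0.1098]
tool_rot: [-0.022, 0.162, 0.987, -0.007]
contact_force: [0.6, -0.0, -0.3]
gripper_width: 0.896
```

```bash
python3 st.py;python3 -c "
from h import *
o=get_obs()
snap('wrist','w18',marks=[wproj(o,np.array([.607,-.186,.016]))])
for n,z in [('bearing',.016),('bush',.043)]:
  print([(r['conf'],r['point'],wonz(o,r['point'],z)) for r in regions_of(n,'wrist')])"
```

```text
t 21.57 p [ 0.5792 -0.1849  0.1098] yaw 161.4 fix rx,ry [ 0.4  -2.57] w 0.896 F [ 0.6 -0.  -0.3] q7 1.66
[(0.61, [273.5, 241.4], array([ 0.6175, -0.19  ,  0.016 ]))]
[(0.77, [142.2, 255.3], array([ 0.5873, -0.2957,  0.043 ]))]
```

View pics/w18.png

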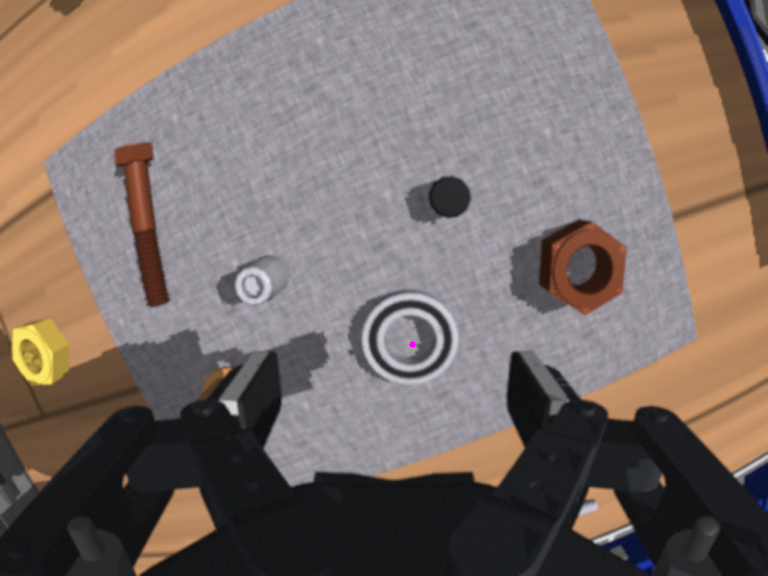

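```bash
python3 - <<'E'
from h import *
o=get_obs()
print(wonz(o,((410.5)/1.5-.5,337.5/1.5-.5),.016))
V=[wonz(o,((x+.5)/1.5-.5,(y+.5)/1.5-.5),.016) for x,y in [(362,337),(458,338),(410,292),(410,382)]];print(np.array(V))
E
```

```text
[ 0.6043 -0.1839  0.016 ]
[[ 0.5959 -0.21    0.016 ]
 [ 0.6136 -0.158   0.016 ]
 [ 0.5793 -0.1758  0.016 ]
 [ 0.6312 -0.1925  0.016 ]]
```

Call:
send_rows --motion "0.6 0 -0.3 0.2 -0.9 0 0.1; 0.8 0 -0.8 0.2 -0.9 0 0.1; 0.7 0 -1 0 -0.7 0 0.1; 0.3 0 -1 0 0 0 0.1; 0 0 -1 0 0 0 0.1; 0 0 -0.5 0 0 0 0.1; 0 0 0 0 0 0 0.1; 0 0 0 0 0 0 0.1"

```text
t: 22.38
eef_pos: [0.608, -0.1754, 0.0617]
tool_rot: [0.004, 0.156, 0.988, 0.003]
contact_force: [0.3, 0.4, -0.5]
gripper_width: 0.904
```

```bash
python3 st.py;python3 -c "
from h import *
o=get_obs()
snap('wrist','w19',marks=[wproj(o,np.array([.603,-.187,.016]))])"
```

```text
t 22.38 p [ 0.608  -0.1754  0.0617] yaw 162.1 fix rx,ry [-0.3   0.47] w 0.904 F [ 0.3  0.4 -0.5] q7 1.7
```

View pics/w19.png

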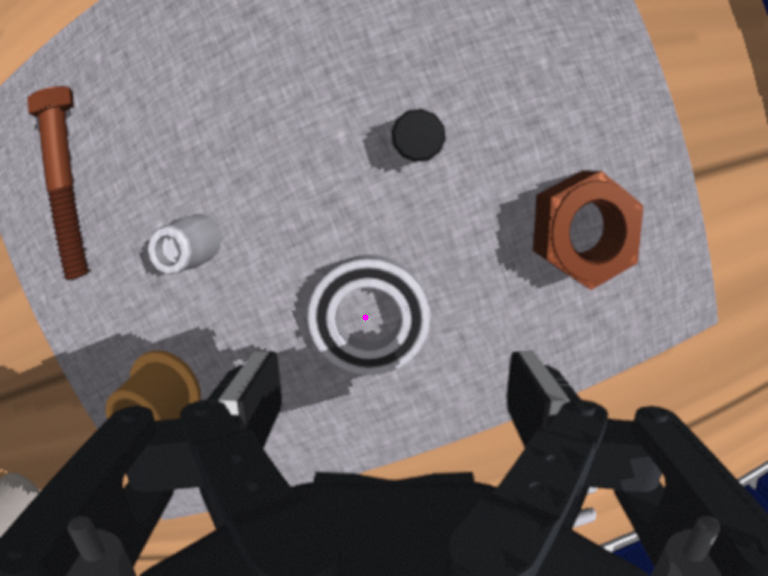

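Call:
send_rows --motion "-0.2 -0.4 -0.5 -0.2 0.3 0 0.1; -0.3 -0.4 -1 0 0 0 0.1; -0.1 -0.1 -1 0 0 0 0.1; 0 0 -0.8 0 0 0 0.1; 0 0 -0.3 0 0 0 0.1; 0 0 0 0 0 0 0.1"

```text
t: 22.93
eef_pos: [0.6011, -0.1865, 0.023]
tool_rot: [0.002, 0.156, 0.988, 0.001]
contact_force: [-0.4, 0.3, 0.7]
gripper_width: 0.897
```

```bash
python3 st.py;python3 -c "
from h import *
o=get_obs()
snap('wrist','w20',marks=[wproj(o,np.array([.602,-.185,.016]))])"
```

```text
t 22.93 p [ 0.6011 -0.1865  0.023 ] yaw 162.0 fix rx,ry [-0.02  0.21] w 0.897 F [-0.4  0.3  0.7] q7 1.73
```

View pics/w20.png

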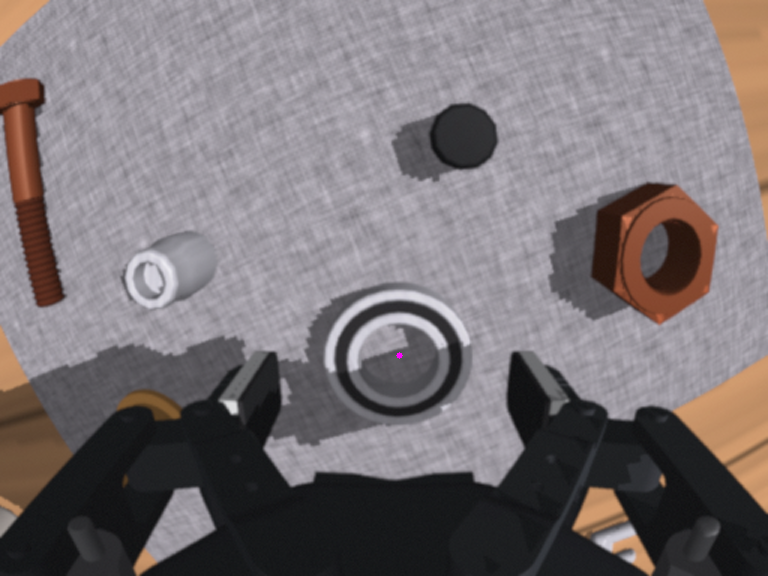

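Call:
send_rows --motion "0.1 0.1 -0.6 0 0.2 0 0.1; 0 0 -0.6 0 0 0 0.1; 0 0 -0.4 0 0 0 0.1; 0 0 -0.1 0 0 0 0.1; 0 0 0 0 0 0 0.1"

```text
t: 23.4
eef_pos: [0.6031, -0.185, 0.0049]
tool_rot: [0.001, 0.156, 0.988, 0.0]
contact_force: [0.1, -0.4, -1.0]
gripper_width: 0.899
```

```bash
python3 st.py
```

```text
t 23.4 p [ 0.6031 -0.185   0.0049] yaw 162.0 fix rx,ry [-0.03  0.07] w 0.899 F [ 0.1 -0.4 -1. ] q7 1.73
```

Call:
send_rows --motion "-0.1 0 -0.2 0 0 0 0.2; 0 0 -0.1 0 0 0 0.4; 0 0 0 0 0 0 1; 0 0 0 0 0 0 1; 0 0 0 0 0 0 1; 0 0 0 0 0 0 1" --newtons 60

```text
t: 23.9
eef_pos: [0.6023, -0.1851, 0.003]
tool_rot: [0.001, 0.156, 0.988, 0.001]
contact_force: [0.2, 0.1, -1.9]
gripper_width: 0.611
```

```bash
python3 st.py
```

```text
t 23.9 p [ 0.6023 -0.1851  0.003 ] yaw 162.0 fix rx,ry [-0.05  0.12] w 0.611 F [ 0.2  0.1 -1.9] q7 1.74
```

Call:
send_rows --motion "0 0 0.6 0 0 0 1; 0 0 1.5 0 0 0 1; 0 0 2.5 0 0 0 1; -0.3 1 2.5 0 0 0 1; -0.7 2 1.5 0 0 0 1; -0.9 2.7 0.5 0 0 0 1; -0.9 2.8 0 0 0 0 1; -0.9 2.8 0 0 0 0 1; -0.9 2.8 0 0 0 0 1; -0.9 2.8 0 0 0 0 1; -0.9 2.8 0 0 0 0 1; -0.9 2.8 0 0 0 0 1; -0.9 2.8 0 0 0 0 1; -0.9 2.8 0 0 0 0 1; -0.9 2.8 0 0 0 0 1; -0.9 2.8 0 0 0 0 1; -0.9 2.8 0 0 0 0 1; -0.9 2.8 0 0 0 0 1; -0.9 2.5 0 0 0 0 1; -0.5 1 0 0 0 0 1"

```text
t: 25.57
eef_pos: [0.4519, 0.2554, 0.1061]
tool_rot: [0.005, 0.162, 0.987, 0.002]
contact_force: [0.2, 0.4, -0.8]
gripper_width: 0.611
```

```bash
python3 st.py
```

```text
t 25.57 p [0.4519 0.2554 0.1061] yaw 161.3 fix rx,ry [-0.09  0.6 ] w 0.611 F [ 0.2  0.4 -0.8] q7 0.8
```

Call:
send_rows --motion "0.2 0.1 0 0 0.3 0 1; 0.2 0.1 0 0 0.2 0 1; 0 0 0 0 0 0 1"

```text
t: 25.82
eef_pos: [0.4547, 0.2608, 0.1069]
tool_rot: [0.0, 0.159, 0.987, 0.002]
contact_force: [0.6, -0.3, -1.6]
gripper_width: 0.615
```

```bash
python3 st.py;python3 -c "
from h import *
o=get_obs()
snap('wrist','w21',marks=[wproj(o,np.array([.4585,.2595,.038]))]);snap('scene','s21',(270,100,400,220),6)"
```

```text
t 25.82 p [0.4547 0.2608 0.1069] yaw 161.7 fix rx,ry [-0.17  0.06] w 0.615 F [ 0.6 -0.3 -1.6] q7 0.81
```

View pics/w21.png

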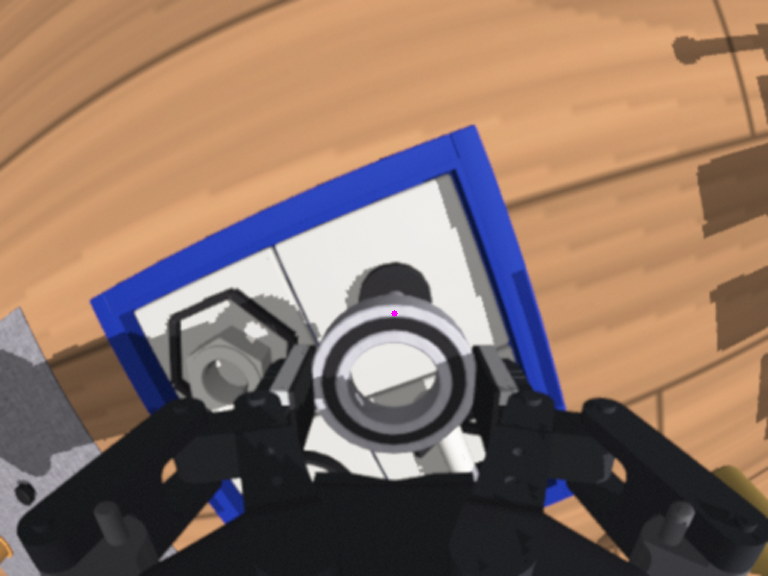

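View pics/s21.png

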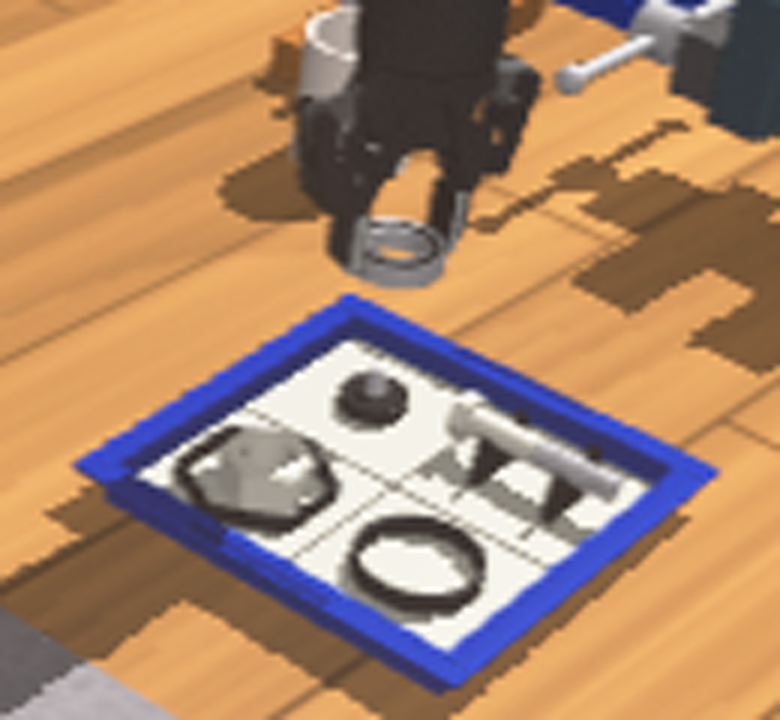

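Call:
send_rows --motion "0.2 0 -0.6 -0.1 0 0 1; 0.2 0 -1 0 0 0 1; 0 0 -1.2 0 0 0 1; 0 0 -1 0 0 0 1; 0 0 -0.5 0 0 0 1; 0 0 0 0 0 0 1; 0 0 0 0 0 0 1"

```text
t: 26.5
eef_pos: [0.4614, 0.253, 0.0586]
tool_rot: [0.0, 0.165, 0.986, -0.001]
contact_force: [-0.3, -0.7, -0.7]
gripper_width: 0.617
```

```bash
python3 st.py;python3 -c "
from h import *
o=get_obs()
snap('wrist','w22',marks=[wproj(o,np.array([.4585,.259,.038]))]);snap('scene','s22',(270,100,400,220),6)"
```

```text
t 26.5 p [0.4614 0.253  0.0586] yaw 161.1 fix rx,ry [0.14 0.03] w 0.617 F [-0.3 -0.7 -0.7] q7 0.85
```

View pics/w22.png

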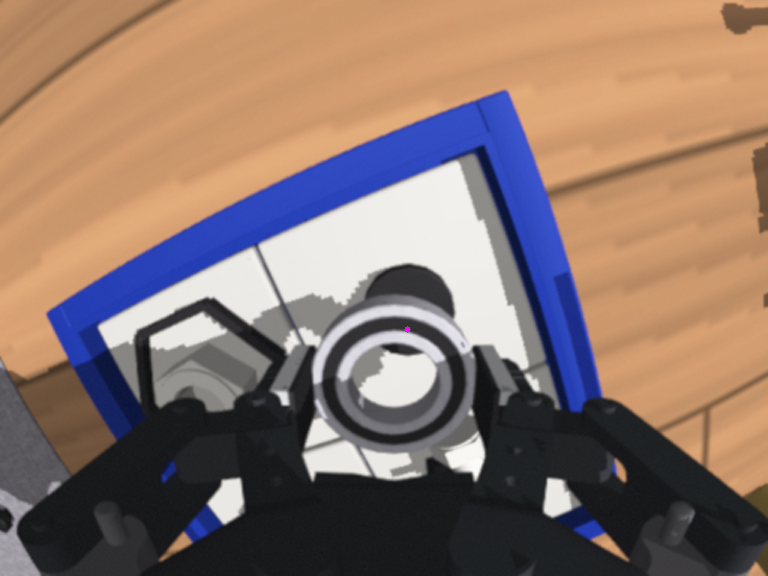

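View pics/s22.png

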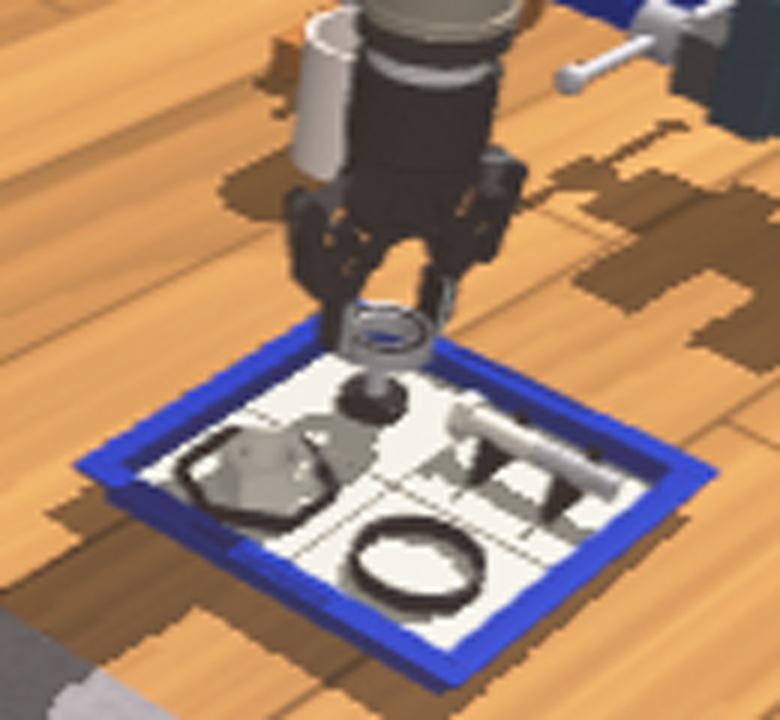

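Call:
send_rows --motion "-0.15 0.3 0 0 0 0 1; -0.1 0.2 -0.1 0 0 0 1; 0 0 -0.1 0 0 0 1; 0 0 0 0 0 0 1"

```text
t: 26.93
eef_pos: [0.4596, 0.26, 0.0585]
tool_rot: [0.002, 0.164, 0.986, 0.0]
contact_force: [-1.5, -0.8, -0.8]
gripper_width: 0.614
```

```bash
python3 st.py
```

```text
t 26.93 p [0.4596 0.26   0.0585] yaw 161.1 fix rx,ry [-0.02  0.19] w 0.614 F [-1.5 -0.8 -0.8] q7 0.84
```

```bash
python3 st.py;python3 -c "
from h import *
o=get_obs()
snap('wrist','w23',marks=[wproj(o,np.array([.4585,.259,.038]))]);snap('scene','s23',(270,100,400,220),6)"
```

```text
t 26.93 p [0.4596 0.26   0.0585] yaw 161.1 fix rx,ry [-0.02  0.19] w 0.614 F [-1.5 -0.8 -0.8] q7 0.84
```

View pics/w23.png

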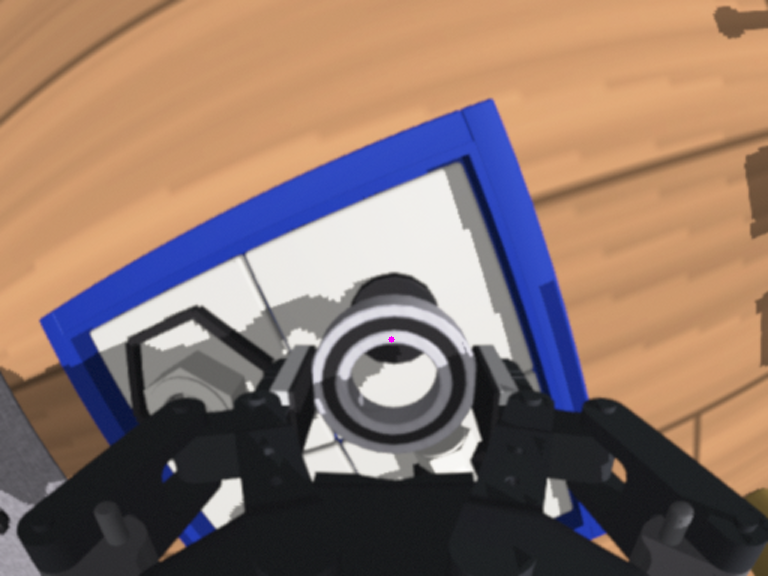

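View pics/s23.png

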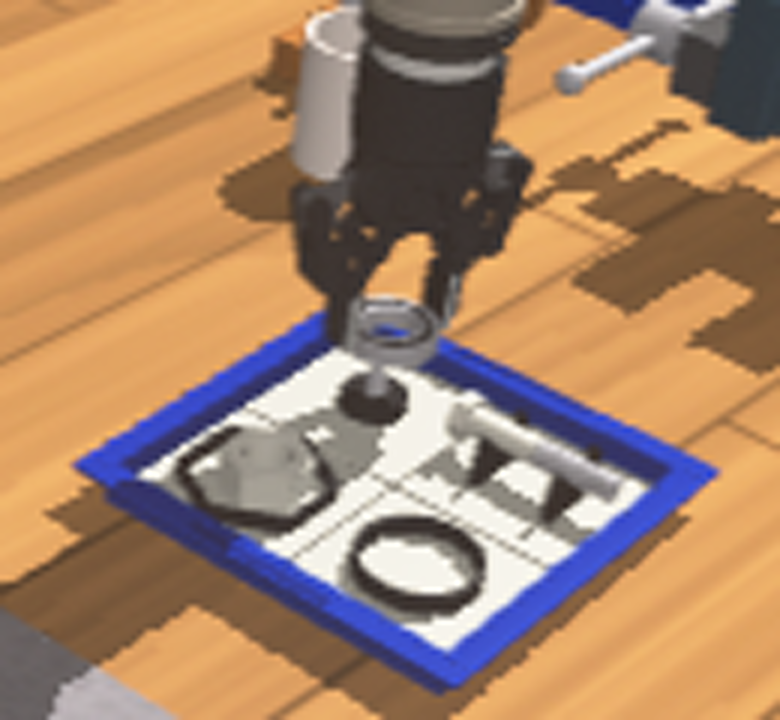

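```bash
python3 -c "
from h import *
for X in [(.4585,.259,.022),(.4585,.259,.038),(.4596,.26,.0715),(.4585,.259,.0715)]:
  p=proj('scene',np.array(X)); print(X,(p-[270,100]+.5)*6)
for X in [(.4585,.259,.022),(.4585,.259,.038)]: print(wproj(get_obs(),np.array(X))*1.5+.25)"
```

```text
(0.4585, 0.259, 0.022) [373.8979 398.9307]
(0.4585, 0.259, 0.038) [377.7833 375.6313]
(0.4596, 0.26, 0.0715) [388.836  325.7767]
(0.4585, 0.259, 0.0715) [386.1288 325.5867]
[391.1205 324.9989]
[390.9057 338.6719]
```

Call:
send_rows --motion "-0.1 0 -0.6 0 0.1 0 1; 0 0 -0.8 0 0 0 1; 0 0 -0.8 0 0 0 1; 0 0 -0.4 0 0 0 1; 0 0 0 0 0 0 1; 0 0 0 0 0 0 1"

```text
t: 27.53
eef_pos: [0.4583, 0.2596, 0.0292]
tool_rot: [0.0, 0.164, 0.986, -0.0]
contact_force: [-0.4, -0.2, 0.1]
gripper_width: 0.612
```

```bash
python3 st.py;python3 -c "
from h import *
o=get_obs()
snap('wrist','w24',marks=[wproj(o,np.array([.4585,.259,.038]))]);snap('scene','s24',(270,100,400,220),6)"
```

```text
t 27.53 p [0.4583 0.2596 0.0292] yaw 161.1 fix rx,ry [0.01 0.05] w 0.612 F [-0.4 -0.2  0.1] q7 0.86
```

View pics/w24.png

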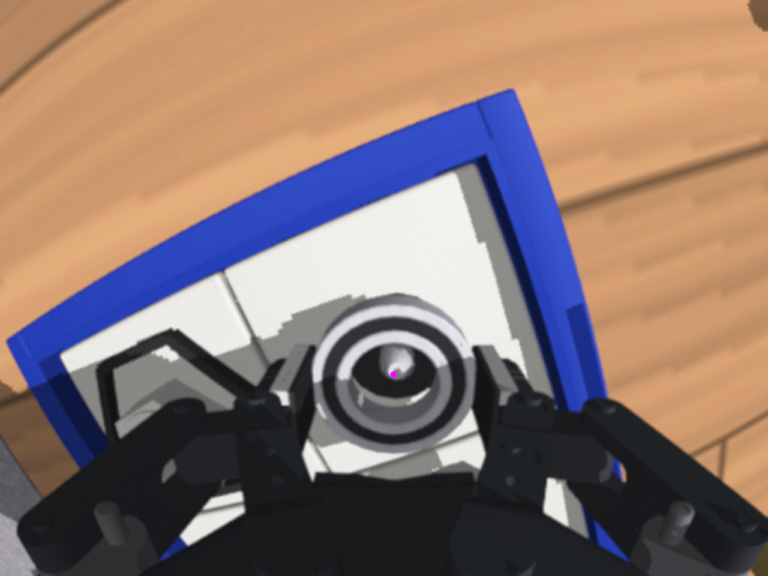

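View pics/s24.png

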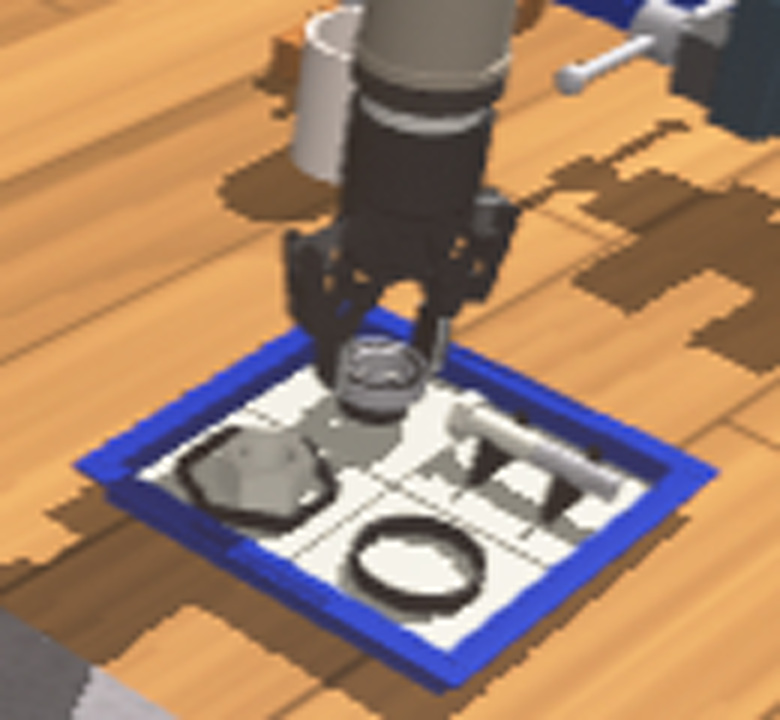

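Post (397,365) is in the bore, centre of ring (394,370). Lower the rest.

Call:
send_rows --motion "0 0 -0.4 0 0 0 1; 0 0 -0.3 0 0 0 1; 0 0 -0.1 0 0 0 1; 0 0 0 0 0 0 1"

```text
t: 27.97
eef_pos: [0.4591, 0.2601, 0.0216]
tool_rot: [0.001, 0.164, 0.986, 0.001]
contact_force: [-1.2, -0.7, 1.8]
gripper_width: 0.619
```

```bash
python3 st.py
```

```text
t 27.97 p [0.4591 0.2601 0.0216] yaw 161.1 fix rx,ry [-0.07  0.16] w 0.619 F [-1.2 -0.7  1.8] q7 0.87
```

Call:
send_rows --motion "0 0 0 0 0 0 0.3; 0 0 0 0 0 0 0.28; 0 0 0 0 0 0 0.28; 0 0 0.4 0 0 0 0.28; 0 0 1.2 0 0 0 0.28; 0 0 2.5 0 0 0 0.28; 0 0 3 0 0 0 0.28; 0.5 -0.5 3 0 0 0 0.28; 0.5 -1 1.5 0 0 0 0.28; 0 0 0 0 0 0 0.28"

```text
t: 28.8
eef_pos: [0.4689, 0.244, 0.1471]
tool_rot: [0.001, 0.164, 0.986, 0.001]
contact_force: [0.8, 1.1, 0.3]
gripper_width: 0.72
```

```bash
python3 st.py;python3 -c "
from h import *
o=get_obs()
snap('wrist','w25');snap('scene','s25',(270,100,400,220),6)"
```

```text
t 28.8 p [0.4689 0.244  0.1471] yaw 161.1 fix rx,ry [-0.07  0.18] w 0.72 F [0.8 1.1 0.3] q7 0.82
```

View pics/w25.png

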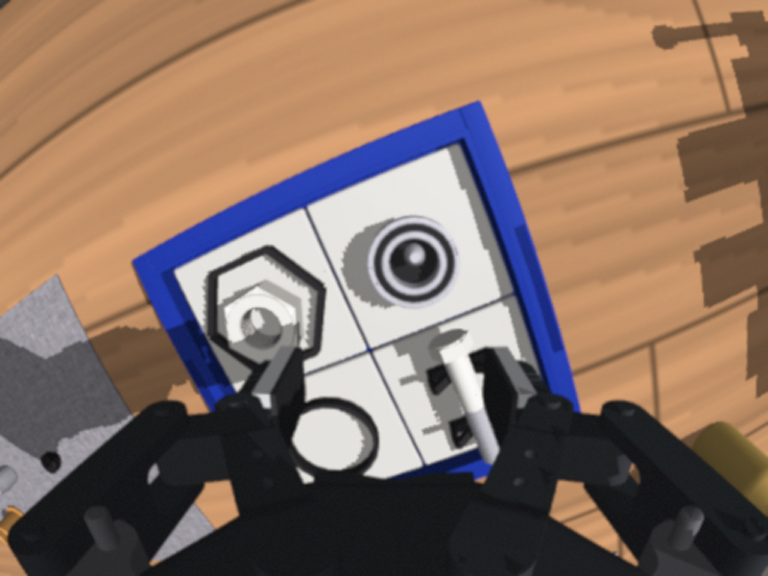

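View pics/s25.png

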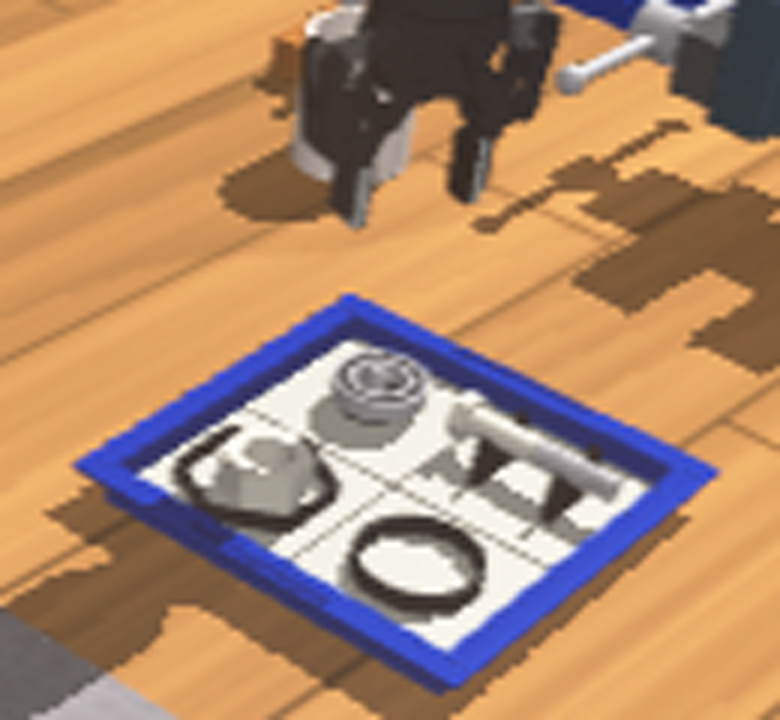

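Call:
send_rows --motion "0.3 -1 0 0 0 0 0.2; 0.5 -2 0 0 0 0 0.2; 0.7 -3 0 0 0 0 0.2; 0.7 -3 0 0 0 0 0.2; 0.7 -3 0 0 0 0 0.2; 0.7 -3 0 0 0 0 0.2; 0.7 -3 0 0 0 0 0.2; 0.7 -3 0 0 0 0 0.2; 0.7 -3 0 0 0 0 0.2; 0.7 -3 0 0 0 0 0.2; 0.7 -3 0 0 0 0 0.2; 0.7 -3 0 0 0 0 0.2; 0.7 -3 0 0 0 0 0.2; 0.7 -3 0 0 0 0 0.2; 0.7 -3 0 0 0 0 0.2; 0.7 -3 0 0 0 0 0.2; 0.6 -2.5 0 0 0 0 0.2; 0.4 -1.5 0 0 0 0 0.2; 0 -0.5 0 0 0 0 0.2; 0 0 0 0 0 0 0.2"

```text
t: 30.57
eef_pos: [0.5587, -0.276, 0.1163]
tool_rot: [-0.025, 0.157, 0.987, -0.007]
contact_force: [-0.1, -0.3, -0.3]
gripper_width: 0.806
```

```bash
python3 st.py;python3 -c "
from h import *
o=get_obs()
snap('wrist','w26',marks=[wproj(o,np.array([.605,-.298,.043]))])
for n,z in [('bush',.043)]:
  print([(r['conf'],r['point'],wonz(o,r['point'],z)) for r in regions_of(n,'wrist')])"
```

```text
t 30.57 p [ 0.5587 -0.276   0.1163] yaw 162.0 fix rx,ry [ 0.29 -3.  ] w 0.806 F [-0.1 -0.3 -0.3] q7 1.85
[(0.72, [250.1, 263.2], array([ 0.601 , -0.3021,  0.043 ]))]
```

View pics/w26.png

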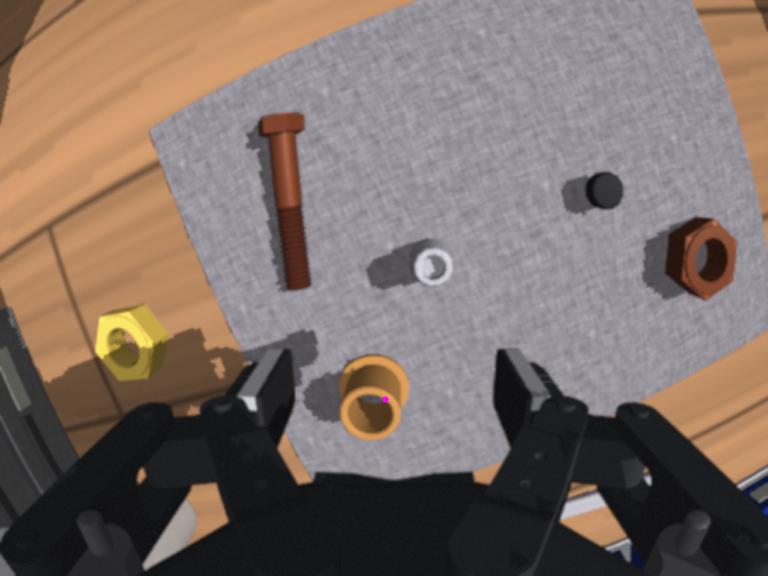

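```bash
python3 -c "
from h import *
o=get_obs()
f=lambda x,y:((x+.5)/1.5-.5,(y+.5)/1.5-.5)
print(wonz(o,f(371,409),.043),wonz(o,f(374,389),.008))"
```

```text
[ 0.6091 -0.3048  0.043 ] [ 0.6127 -0.3065  0.008 ]
```

Call:
send_rows --motion "0.8 -0.3 0 -0.1 -1 0 0.2; 1.2 -0.7 0 -0.1 -1 0 0.2; 1.2 -0.8 0 0 -1 0 0.2; 0.8 -0.7 -0.5 0 0 0 0.2; 0.3 -0.2 -0.5 0 0 0 0.2; 0 0 0 0 0 0 0.2; 0 0 0 0 0 0 0.2"

```text
t: 31.25
eef_pos: [0.6089, -0.296, 0.1049]
tool_rot: [0.004, 0.151, 0.989, -0.001]
contact_force: [0.1, 0.1, -0.0]
gripper_width: 0.801
```

```bash
python3 st.py;python3 -c "
from h import *
o=get_obs()
snap('wrist','w27',marks=[wproj(o,np.array([.605,-.298,.043]))])"
```

```text
t 31.25 p [ 0.6089 -0.296   0.1049] yaw 162.6 fix rx,ry [0.23 0.39] w 0.801 F [ 0.1  0.1 -0. ] q7 1.89
```

View pics/w27.png

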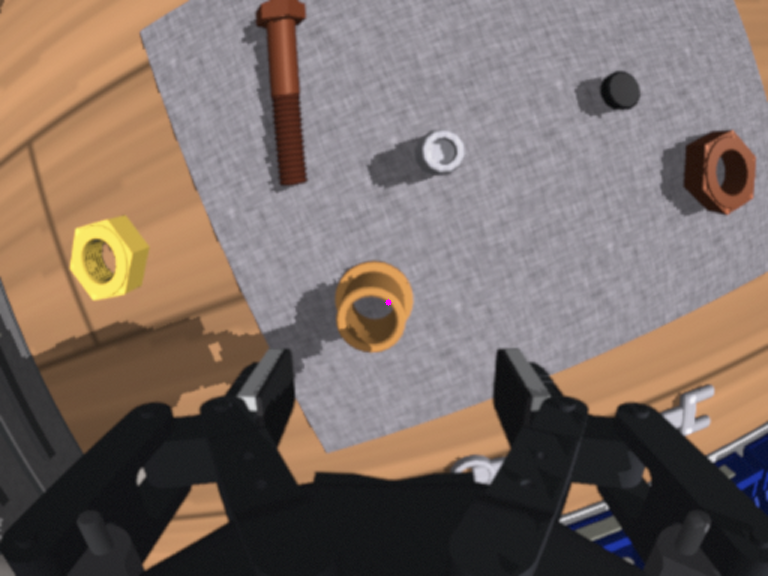

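```bash
python3 -c "
from h import *
o=get_obs()
f=lambda x,y:((x+.5)/1.5-.5,(y+.5)/1.5-.5)
print(wonz(o,f(371,320),.043),wonz(o,f(374,301),.008))"
```

```text
[ 0.6109 -0.3085  0.043 ] [ 0.6118 -0.3089  0.008 ]
```

Call:
send_rows --motion "0 -0.4 -0.6 0.1 0.2 0 0.2; 0.1 -0.4 -1.2 0.1 0.2 0 0.2; 0 -0.2 -1.2 0 0 0 0.2; 0 0 -1 0 0 0 0.2; 0 0 -0.4 0 0 0 0.2; 0 0 0 0 0 0 0.2"

```text
t: 31.8
eef_pos: [0.6079, -0.3063, 0.0551]
tool_rot: [-0.002, 0.151, 0.989, 0.0]
contact_force: [0.4, 0.3, -0.6]
gripper_width: 0.796
```

```bash
python3 st.py;python3 -c "
from h import *
o=get_obs()
snap('wrist','w28',marks=[wproj(o,np.array([.611,-.308,.043]))])"
```

```text
t 31.8 p [ 0.6079 -0.3063  0.0551] yaw 162.6 fix rx,ry [-0.06 -0.21] w 0.796 F [ 0.4  0.3 -0.6] q7 1.93
```

View pics/w28.png

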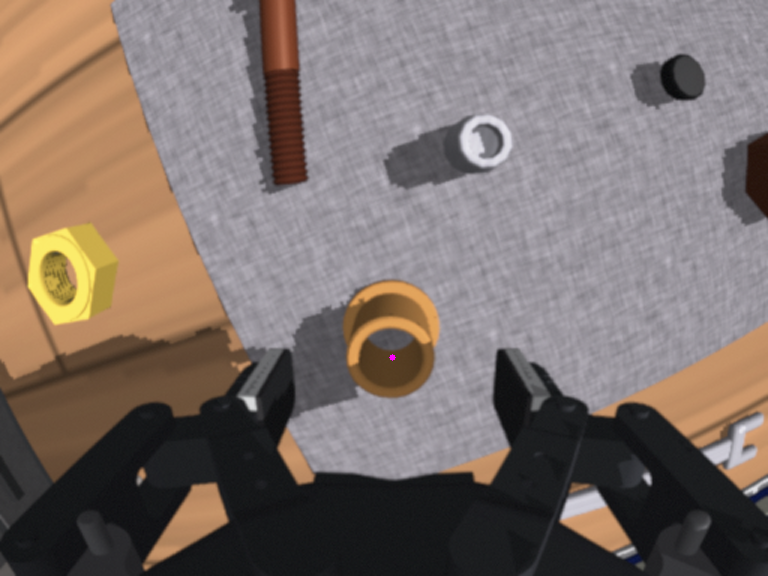

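Call:
send_rows --motion "0.2 -0.1 -0.8 0 -0.2 0 0.2; 0.1 -0.1 -1 0 0 0 0.2; 0 0 -0.9 0 0 0 0.2; 0 0 -0.4 0 0 0 0.2; 0 0 0 0 0 0 0.2"

```text
t: 32.27
eef_pos: [0.6119, -0.3082, 0.0218]
tool_rot: [0.001, 0.151, 0.989, 0.001]
contact_force: [0.2, -0.7, 0.2]
gripper_width: 0.799
```

```bash
python3 st.py
```

```text
t 32.27 p [ 0.6119 -0.3082  0.0218] yaw 162.6 fix rx,ry [-0.05  0.09] w 0.799 F [ 0.2 -0.7  0.2] q7 1.94
```

Call:
send_rows --motion "0 0 -0.3 0 0 0 0.5; 0 0 0 0 0 0 1; 0 0 0 0 0 0 1; 0 0 0 0 0 0 1; 0 0 0 0 0 0 1; 0 0 0 0 0 0 1; 0 0 0 0 0 0 1" --newtons 60

```text
t: 32.85
eef_pos: [0.6119, -0.3081, 0.0188]
tool_rot: [0.001, 0.151, 0.989, 0.001]
contact_force: [0.1, 0.2, -1.4]
gripper_width: 0.376
```

```bash
python3 st.py
```

```text
t 32.85 p [ 0.6119 -0.3081  0.0188] yaw 162.7 fix rx,ry [-0.05  0.09] w 0.376 F [ 0.1  0.2 -1.4] q7 1.94
```

Call:
send_rows --motion "0 0 0.6 0 0 0 1; 0 0 1.5 0 0 0 1; 0 0 2.5 0 0 0 1; 0 1 2.5 0 0 0 1; -0.2 2 1.5 0 0 0 1; -0.3 2.8 0.5 0 0 0 1; -0.3 3 0 0 0 0 1; -0.3 3 0 0 0 0 1; -0.3 3 0 0 0 0 1; -0.3 3 0 0 0 0 1; -0.3 3 0 0 0 0 1; -0.3 3 0 0 0 0 1; -0.3 3 0 0 0 0 1; -0.3 3 0 0 0 0 1; -0.3 3 0 0 0 0 1; -0.3 3 0 0 0 0 1; -0.3 3 0 0 0 0 1; -0.3 3 0 0 0 0 1; -0.2 2 0 0 0 0 1; 0 1 0 0 0 0 1"

```text
t: 34.52
eef_pos: [0.5654, 0.1517, 0.1412]
tool_rot: [0.012, 0.158, 0.987, 0.003]
contact_force: [0.3, -1.3, -1.9]
gripper_width: 0.379
```

```bash
python3 st.py
```

```text
t 34.52 p [0.5654 0.1517 0.1412] yaw 161.8 fix rx,ry [-0.12  1.42] w 0.379 F [ 0.3 -1.3 -1.9] q7 1.11
```

Call:
send_rows --motion "0.1 0.4 -0.5 0 0.7 0 1; 0.1 0.4 -1 0 0.6 0 1; 0 0.3 -1.2 0 0 0 1; 0 0.3 -1.2 0 0 0 1; 0 0 -0.8 0 0 0 1; 0 0 -0.2 0 0 0 1; 0 0 0 0 0 0 1"

```text
t: 35.1
eef_pos: [0.5686, 0.1623, 0.0881]
tool_rot: [0.0, 0.16, 0.987, 0.0]
contact_force: [0.5, -0.3, -2.0]
gripper_width: 0.377
```

```bash
python3 st.py;python3 -c "
from h import *
o=get_obs()
snap('wrist','w29',marks=[wproj(o,np.array([.568,.162,.024]))]);snap('scene','s29',(270,100,400,220),6)"
```

```text
t 35.1 p [0.5686 0.1623 0.0881] yaw 161.6 fix rx,ry [-0.02  0.03] w 0.377 F [ 0.5 -0.3 -2. ] q7 1.13
```

View pics/w29.png

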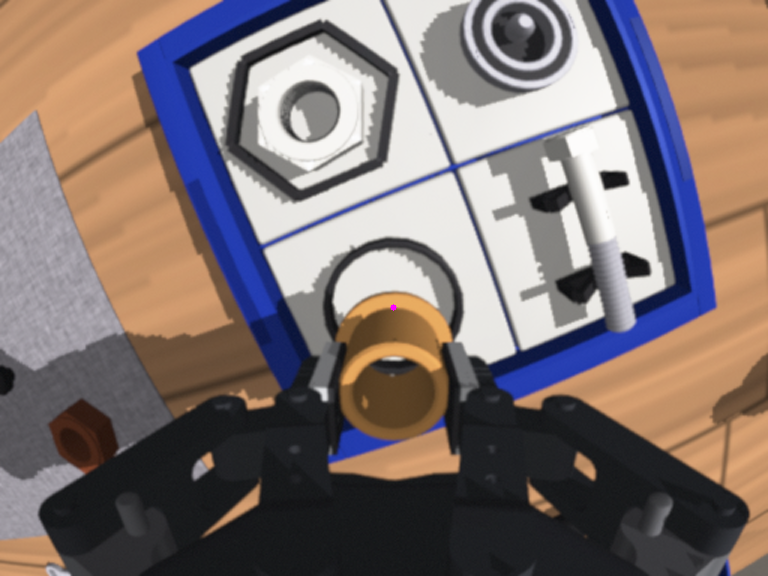

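View pics/s29.png

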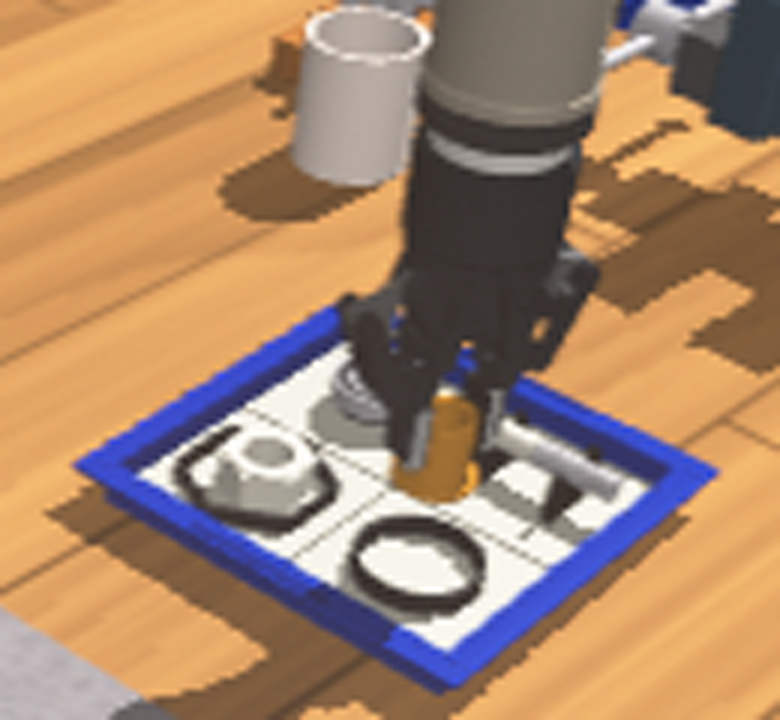

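Call:
send_rows --motion "0 0.05 -0.6 0 0 0 1; 0 0.05 -1 0 0 0 1; 0 0 -1 0 0 0 1; 0 0 -0.8 0 0 0 1; 0 0 -0.3 0 0 0 1; 0 0 0 0 0 0 1; 0 0 0 0 0 0 1"

```text
t: 35.78
eef_pos: [0.5696, 0.1631, 0.0488]
tool_rot: [0.001, 0.161, 0.987, 0.001]
contact_force: [0.4, -0.7, -1.9]
gripper_width: 0.381
```

```bash
python3 st.py
```

```text
t 35.78 p [0.5696 0.1631 0.0488] yaw 161.5 fix rx,ry [-0.09  0.18] w 0.381 F [ 0.4 -0.7 -1.9] q7 1.15
```

Call:
send_rows --motion "-0.1 -0.1 -0.5 0 0 0 1; 0 0 -0.5 0 0 0 1; 0 0 -0.4 0 0 0 1; 0 0 -0.2 0 0 0 1; 0 0 0 0 0 0 1"

```text
t: 36.2
eef_pos: [0.569, 0.1623, 0.0319]
tool_rot: [0.002, 0.16, 0.987, 0.001]
contact_force: [-0.0, -0.7, -1.8]
gripper_width: 0.377
```

```bash
python3 st.py;python3 -c "
from h import *
o=get_obs()
snap('wrist','w30',marks=[wproj(o,np.array([.568,.162,.024]))]);snap('scene','s30',(270,100,400,220),6)"
```

```text
t 36.2 p [0.569  0.1623 0.0319] yaw 161.5 fix rx,ry [-0.12  0.26] w 0.377 F [-0.  -0.7 -1.8] q7 1.17
```

View pics/w30.png

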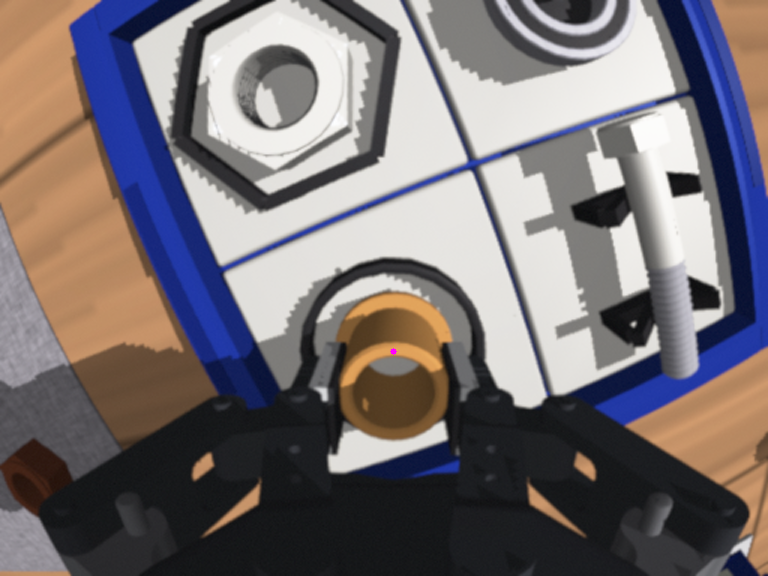

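View pics/s30.png

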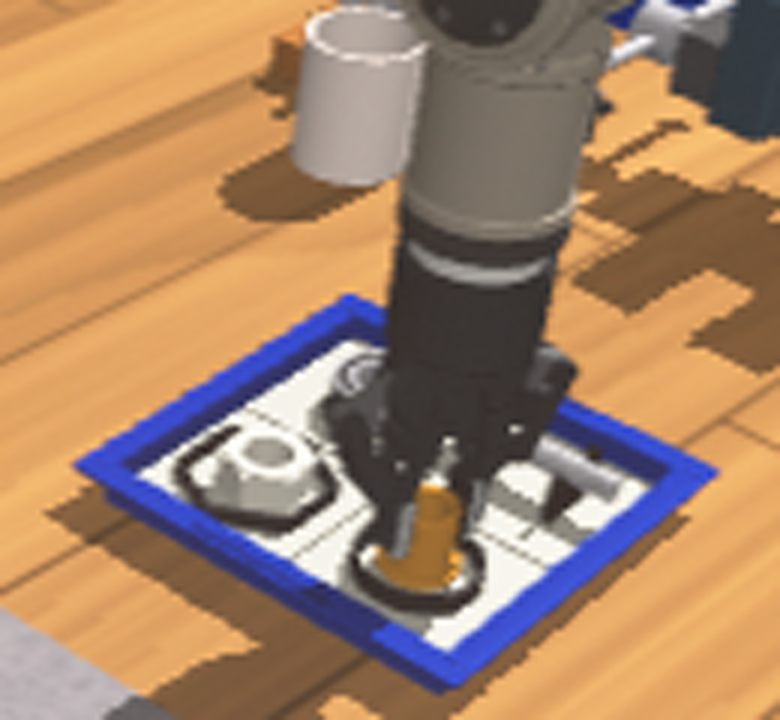

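Centred in the cup; 4 mm left.

Call:
send_rows --motion "0 0 -0.3 0 0 0 1; 0 0 -0.2 0 0 0 1; 0 0 0 0 0 0 1"

```text
t: 36.55
eef_pos: [0.57, 0.1625, 0.0276]
tool_rot: [0.003, 0.16, 0.987, 0.002]
contact_force: [-0.4, 0.6, -1.4]
gripper_width: 0.377
```

```bash
python3 st.py
```

```text
t 36.55 p [0.57   0.1625 0.0276] yaw 161.5 fix rx,ry [-0.16  0.37] w 0.377 F [-0.4  0.6 -1.4] q7 1.17
```

Call:
send_rows --motion "0 0 -0.1 0 0 0 1; 0 0 0 0 0 0 1; 0 0 0 0 0 0 0.55; 0 0 0 0 0 0 0.4; 0 0 0 0 0 0 0.35; 0 0 0.4 0 0 0 0.35; 0 0 1.2 0 0 0 0.35; 0 0 2.5 0 0 0 0.35; 0 0 3 0 0 0 0.35; 0 0 3 0 0 0 0.2; 1 0 3 0 0 0 0.2; 1.5 0 2 0 0 0 0.2; 1.5 0 1 0 0 0 0.2; 0 0 0 0 0 0 0.2"

```text
t: 37.72
eef_pos: [0.6101, 0.1613, 0.2038]
tool_rot: [0.004, 0.161, 0.987, 0.003]
contact_force: [0.1, 0.1, 0.9]
gripper_width: 0.799
```

```bash
python3 st.py;python3 -c "
from h import *
snap('wrist','w31');snap('scene','s31',(270,100,400,220),6);snap('top','t31',(100,100,410,260),2.5)"
```

```text
t 37.72 p [0.6101 0.1613 0.2038] yaw 161.5 fix rx,ry [-0.24  0.51] w 0.799 F [0.1 0.1 0.9] q7 1.1
```

View pics/w31.png

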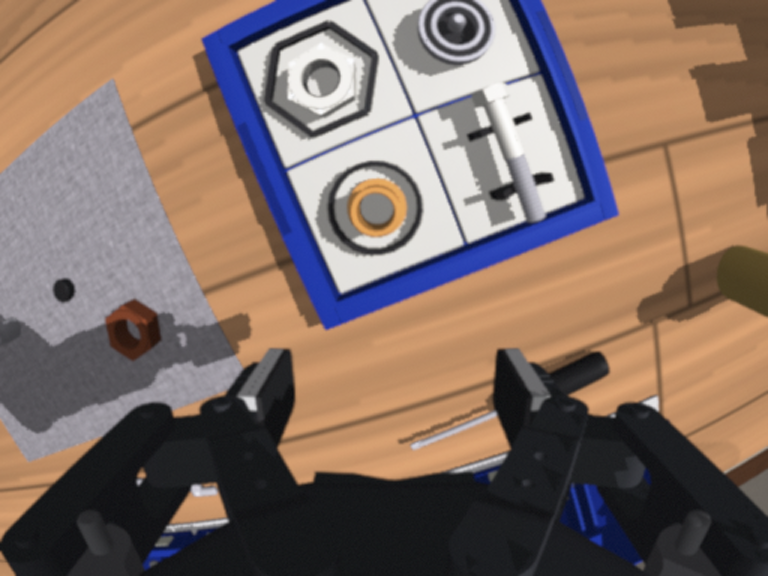

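View pics/s31.png

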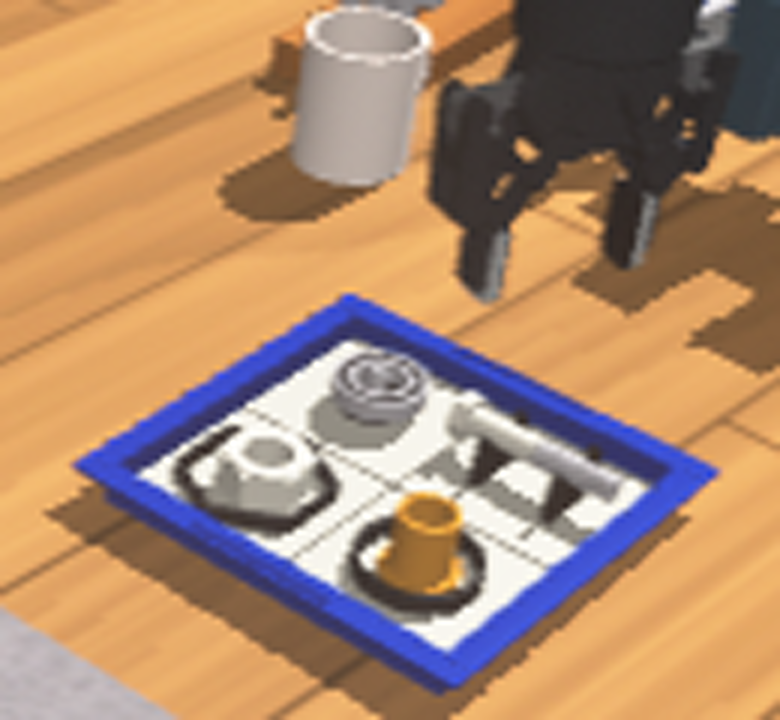

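View pics/t31.png

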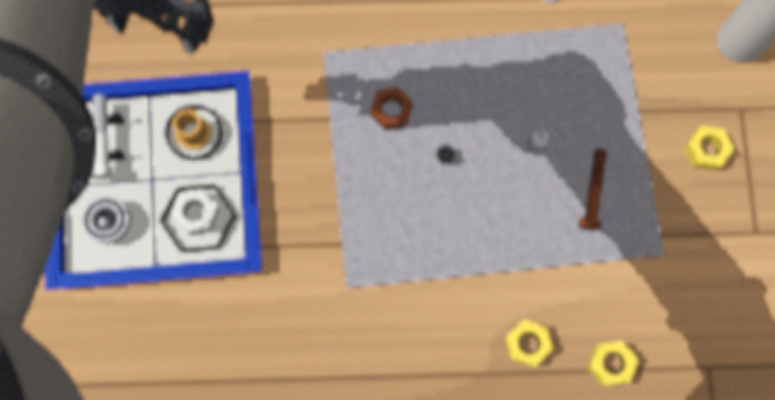

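Call:
send_rows --motion "0 0 0 0 0 0 0.2; 0 0 0 0 0 0 0.2; 0 0 0 0 0 0 0.2"

```text
t: 38.12
eef_pos: [0.6014, 0.1608, 0.196]
tool_rot: [-0.003, 0.16, 0.987, -0.0]
contact_force: [0.0, 0.0, -0.1]
gripper_width: 0.793
```

```bash
python3 st.py; python3 -c "
from station import *
print(hand_in())"
```

```text
t 38.12 p [0.6014 0.1608 0.196 ] yaw 161.5 fix rx,ry [-0.02 -0.37] w 0.793 F [ 0.   0.  -0.1] q7 1.1
the job is handed in; nothing more can be done
None
```

I put all four new parts in their nests in the order asked: bolt, nut, bearing, bush. I handed the job in at about 38 s of the 115 s allowed.

The last wrist and scene pictures show:
- **Bolt:** lying in both V supports.
- **Nut:** flat inside the hexagonal rim, a little off centre.
- **Bearing:** flat on its seat with the post through its bore.
- **Bush:** upright, flange down, inside the cup wall.

The last top picture, where the arm partly covers the tray, shows the rusty bolt and nut on the mat and the three yellow nuts, none of which I touched. The gripper was clear of everything at about 0.2 m height with no contact force. No check failed. The nest positions from the different views disagreed by up to about 5 mm (about 8 mm for the bolt supports from the top camera), so I checked the centring again close up before lowering each part.

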